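# Film carton stood on edge in the push-latch dry case

### The job

Press down on the front of the dry case's clear hood to release its push latch and let it spring open. Stand the yellow film carton from the light box upright on its short thin edge on the tray floor, in the free space between the green carton and the desiccant tub and squarely facing the green carton, setting it down without dropping it and leaving the other things where they are. Then swing the hood shut and press its front again so that it stays latched.

Things in the scene. Friction and masses are not known exactly. Their poses are not given: they have to be found in the camera images.
- case: Dry case for film stock, fixed: an open grey tray, 176 mm (x) by 244 mm (y), 40 mm high, walls and floor 6 mm thick, under a clear hood. Origin: centre of its underside, on the bench. x points from its front (the robot's side, with hygrometer dial and latch) to the hinge at its back, y to its left, z up. A black latch housing, 44 mm wide, 46 mm high, stands 33 mm out from the front's middle.
- tray_floor (a point): Centre of the tray's floor, 6 mm over the bench, where the cartons stand. Axes as the case.
- hood (a joint): Angle of the clear hood (rad): 0 shut and latched (as it starts), 1.60 open, about upright. A spring opens it by itself in 2 s unless the push latch holds it. Latched: pressing its front down 5 to 8 mm (2 to 4 N; stop at -0.045) and letting go releases it. Open: pushing it shut and on down past 0 to the stop, then letting go, latches it. Each further press changes the state.
- hood_hinge (a point): Centre of the hood's hinge line, which runs along the case's y, 96 mm behind the case's centre, 46 mm over the bench. The hood, 0.3 kg, is a box open below with 3 mm walls, 190 mm (x) by 254 mm (y); shut, its flat top is 132 mm over the bench, its front wall 192 mm ahead of the hinge. To close it, push the outer top face near the front edge from behind, over and down (2 to 5 N).
- hood_press (a point): Middle of the grey press pad (36 by 70 mm) on the hood's top at its front, on the pad's upper face: when shut, 134 mm over the bench, 162 mm ahead of the hinge line and 88 mm above it. Moves with the hood; its z axis is the outward normal of the hood's top.
- carton_c (a point): Centre of the yellow film carton with a blue band, a closed stiff box of 66 mm (its x) by 105 mm (its y, the long way) by 24 mm (its z), about 0.16 kg. It starts lying flat on the light box. To stand as asked its y is vertical, either end up, its centre then 52.5 mm above the tray floor, and its z lies along the case's y.
- other_c (a point): Centre of the green carton that already stands in the tray near one end: 66 mm along its x, 24 mm along its y, 105 mm high (z). Loose; leave it standing.
- tub_c (a point): Centre of the white desiccant tub with a blue lid, 47 mm in diameter and 36 mm high, near the other end of the tray. Loose; leave it.
- lightbox_top (a point): Centre of the top of the flat light box, 300 mm (x) by 210 mm (y), its top 20 mm over the bench. Fixed.
- loupe: Black loupe, 42 mm in diameter and 46 mm high, standing on the light box. Origin at the centre of its foot. Leave it.
- filmcan: Black film can with a grey cap, 33 mm in diameter and 51 mm high, standing on the bench. Origin at the centre of its foot. Leave it.
Mind the look-alikes: they are no part of the job. Of the things shaped like the part that bears carton_c, the yellow one is meant.

How it is judged:
By the outcome, as a careful person would: the job done as asked, in the order asked, and still so for the second after the job is handed in, with the robot touching nothing.
It also fails if it takes over 72 s, if anything falls off the work surface, if the arm or the gripper's body presses on something with over 40 N, if the wrist force passes 120 N, or if a joint passes its speed limit or range.

### The arm

A 6-joint arm with a two-finger parallel gripper is mounted at the origin on the work surface. World frame = base frame: x ahead of the robot, y to its left, z up, the work surface at z = 0. Lengths are in mm, angles in degrees, forces in N, time in s.
With the tool pointing down it reaches from about 350 to 875 mm from the base axis. Payload 4.2 kg.
Tool frame: the origin (TCP) lies on the centre line of the jaws, within the pads' length; the fingertips stand 14 mm ahead of it and the grasp point (between the pads) lies 5 mm behind it (ctrl.finger_overhang is the distance from the TCP to the fingertips, in mm); y points along the fingers, x is the direction in which the jaws open and shut, and the axes are right-handed (so a half turn about y gives the same grasp; the last joint's range is limited). The gripper opens to 85 mm and grips with 20 to 120 N. Pads are 22 mm wide; open, the fingers measure 114 mm over their backs; the gripper's body (76 mm by 85 mm) begins 54 mm behind the grasp point. The pads swing forward as they close: fully open they stand 13 mm farther back than shut.
Start: joints at [-59.611, 22.042, 0.453, 0, -68.411, -14.817], TCP at [167.808, -602.03, 245.312] pointing down, gripper open.
Joint ranges: [-179.83, 179.83], [-69.29, 118.12], [-61.27, 80.66], [-181.25, 117.63], [-171.15, -9.14], [-177.46, 177.46]. Speed limits (degrees/s): [159.86, 159.86, 180, 180, 180, 180].

### API

Orientations are given as [roll, pitch, yaw] about the fixed x, y, z axes, in that order (R = Rz(yaw) Ry(pitch) Rx(roll)).
In Python, from plant import ctrl gives the robot as it stands.
- The arm moves only by the shell command python3 -m crank 'ROWS' [FORCE]. ROWS is JSON, a list of rows, each a list of 7 numbers: the closure, from -1 (fully open) to 1 (shut), then the shift along the tool's x, y, z in mm, then the turn, a rotation vector about the tool's x, y, z in rad. A call has 1 to 10 rows; each row shifts and turns the pose as measured when the row begins, along the tool's axes as they then stand; what a row does not reach is not made up. A row lasts 1/10 s, in which the tool goes at most 50 mm and 8.59 degrees, less where a joint would pass 70% of its speed; a pose out of reach is approached as far as the arm can. A call is refused whole if a number of a shift passes 50 or a number of a turn 0.15, either way. A call with a gripper value outside its range is refused whole. The fingers move at their own pace and stop on an object; FORCE is the grip in N (left out, the last holds). Time passes only in rows, so rows that do not move let the fingers close. It gives the time, the measured TCP pose, the force and the opening at its end, in the units of the state.
- ctrl.sense(): the state, without advancing time (a new reading comes with each control period).
- ctrl.capture(name): name is "scene" or "top" or "wrist"; returns a dict with "color" (480x640x3 uint8, red, green, blue), "vfov" (degrees; the focal length in pixels is half the picture's height over the tangent of half this angle, whatever the lens; pixels are square), "cx", "cy" (the principal point, pixels), "position" and "rotation" of the camera in the world; the wrist camera has in their place "mount" (4x4, takes a point from camera to tool coordinates, whose origin is the TCP and whose axes are the tool frame's). Camera axes: x right, y up, looking along -z (the intrinsics and any distortion apply to the point x, -y, -z); pixel columns grow to the right and rows downward; lengths in mm; the calibration is good to about 2 mm. A picture is of the moment at which its call begins: read the wrist's pose just before it. There is no depth.
- ctrl.job_done(): hands the job in, once; it reports no verdict.
The state is a dict: "clock": time; "joints": joint angles; "dq": joint speeds; "tau": joint torques, N m; "tool_pos": TCP position; "tool_rot": TCP orientation; "ft_force": force on the tool from outside, world axes, zero at the start; "moment": the same for the moment, N m; "width": finger opening in mm.
Only numpy, scipy, OpenCV 4.12 (cv2) and the standard library are available. Lean on these libraries where they do the work, as an engineer would, in place of code of your own. Each camera call takes 0.05 s, during which the arm holds its last target.

## Working session

There is one attempt and no reset: what is moved stays moved. The work goes in short steps, Python scripts to look and compute and a shell command to move; the robot and the scene stay as the last step left them, time stands still between calls to the robot, and variables do not carry over. Pictures are saved under pics/ and viewed, and the job is handed in when it is done.

```bash
ls; mkdir -p pics; python3 - <<'E'
from plant import ctrl
import cv2,json
print(ctrl.sense())
for n in ["scene","top","wrist"]:
    d=ctrl.capture(n); cv2.imwrite(f"pics/{n}0.png",d["color"][:,:,::-1])
    print({k:v for k,v in d.items() if k!="color"})
E
```

```text
pics
{'clock': 0.0, 'joints': array([-5.96103160e+01,  2.20922865e+01,  3.77933524e-01, -2.92992473e-02,
       -6.84095346e+01, -1.48171272e+01]), 'dq': array([ 0.03583674, -0.11474686, -0.09309481, -0.11650541,  0.06080021,
       -0.03945705]), 'tau': array([ 9.38982976e-05, -3.92289591e+01,  1.88405800e+01,  4.18631405e+00,
       -4.62918411e-03, -1.09421272e-06]), 'tool_pos': array([ 167.66287755, -601.51183019,  244.19205512]), 'tool_rot': array([-89.99463202,  -0.12673154, 105.56174025]), 'ft_force': array([-0.17965566,  0.30997361, -0.13737455]), 'moment': array([0.00565885, 0.01126927, 0.00756982]), 'width': 85.58933076268143}
{'vfov': 52.22786226743894, 'cx': 316.24775137728807, 'cy': 234.3257499751125, 'position': array([1186.18588594, -354.01920885,  851.99828896]), 'rotation': array([44.29057034, -0.88482861, 66.78568981])}
{'vfov': 43.898573319925795, 'cx': 324.57871699964977, 'cy': 247.1540379896058, 'position': array([ 395.59528353,  -82.47034538, 1576.89467879]), 'rotation': array([  5.18246904,   1.46040913, -90.65346978])}
{'vfov': 69.3822124404902, 'cx': 323.0088804178029, 'cy': 234.37735303488256, 'mount': array([[ 9.99999588e-01,  1.10200604e-04,  9.01333209e-04,
         1.10904474e+00],
       [ 8.40031596e-04,  2.64648833e-01, -9.64344487e-01,
        -1.28512813e+02],
       [-3.44808127e-04,  9.64344847e-01,  2.64648631e-01,
         6.66953204e+01],
       [ 0.00000000e+00,  0.00000000e+00,  0.00000000e+00,
         1.00000000e+00]])}
```

View pics/scene0.png

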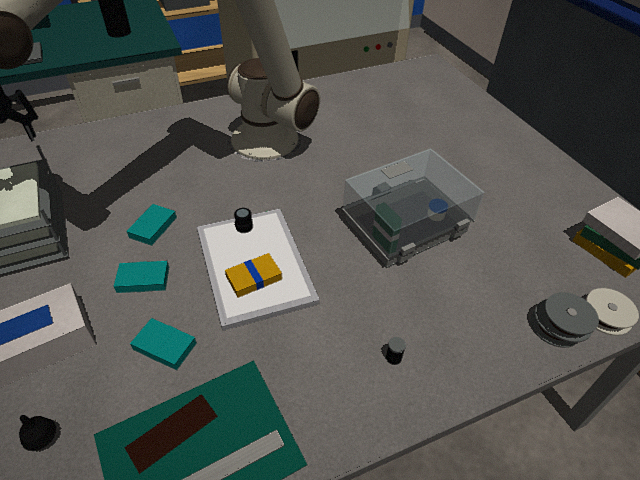

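View pics/top0.png

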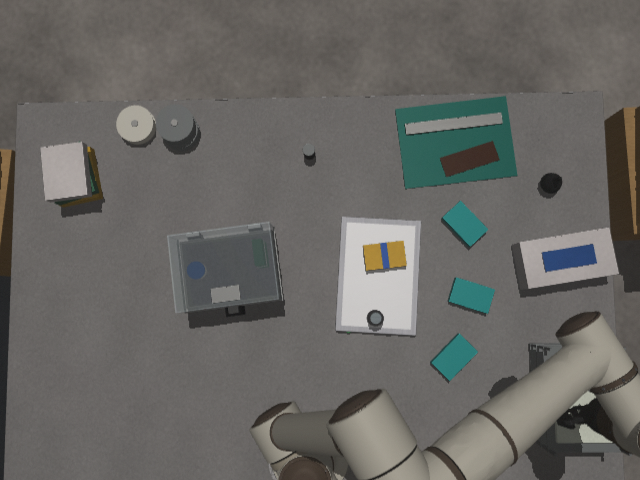

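View pics/wrist0.png

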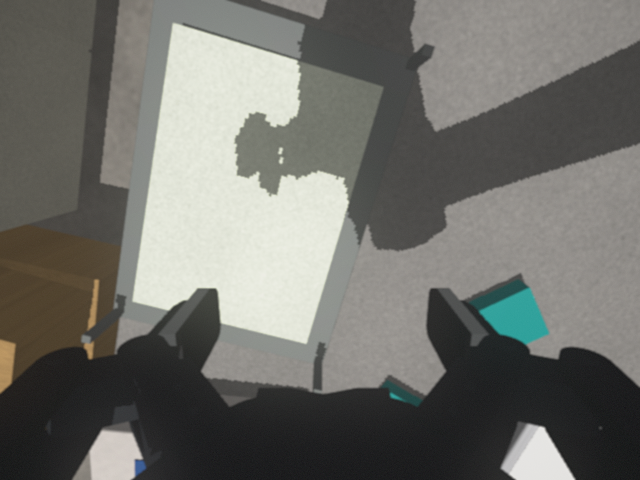

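Top view: the case is at about (226,268) and the light box at (379,277), with the yellow carton and its blue band at (385,256). The loupe is at (375,318) and the film can at (309,152). Look-alikes are the teal cartons at (464,224), (471,295) and (454,357), and the yellow item in the stack at (95,175). By the description I choose (385,256). I'll check it in a close crop and measure.

```bash
cat > h.py <<'E'
import numpy as np, cv2
from scipy.spatial.transform import Rotation as R
from plant import ctrl
def campose(d,s=None):
    if "mount" in d:
        T=R.from_euler("xyz",s["tool_rot"],degrees=True).as_matrix(); M=d["mount"]
        return T@M[:3,:3], T@M[:3,3]+s["tool_pos"]
    return R.from_euler("xyz",d["rotation"],degrees=True).as_matrix(), np.array(d["position"])
def ray(d,px,s=None):
    f=240/np.tan(np.radians(d["vfov"]/2)); Rm,p=campose(d,s)
    px=np.atleast_2d(px).astype(float)
    v=np.c_[(px[:,0]-d["cx"])/f,-(px[:,1]-d["cy"])/f,-np.ones(len(px))]
    return p,v@Rm.T
def onz(d,px,z,s=None):
    p,v=ray(d,px,s); return p+v*((z-p[2])/v[:,2])[:,None]
def proj(d,P,s=None):
    f=240/np.tan(np.radians(d["vfov"]/2)); Rm,p=campose(d,s)
    c=(np.atleast_2d(P)-p)@Rm
    return np.c_[d["cx"]+f*c[:,0]/-c[:,2], d["cy"]-f*c[:,1]/-c[:,2]]
def tri(rs):
    A=np.zeros((3,3));b=np.zeros(3)
    for p,v in rs:
        v=np.ravel(v); v=v/np.linalg.norm(v);M=np.eye(3)-np.outer(v,v);A+=M;b+=M@p
    return np.linalg.solve(A,b)
def grab(n,fn=None):
    s=ctrl.sense(); d=ctrl.capture(n)
    if fn: cv2.imwrite(f"pics/{fn}.png",d["color"][:,:,::-1])
    return d,s
E
python3 - <<'E'
from h import *
d,_=grab("top"); e,_=grab("scene")
c=cv2.resize(d["color"][200:350,150:440],None,fx=2.75,fy=2.75,interpolation=cv2.INTER_CUBIC); cv2.imwrite("pics/topcrop.png",c[:,:,::-1])
c=cv2.resize(e["color"][130:300,190:490],None,fx=2.6,fy=2.6,interpolation=cv2.INTER_CUBIC); cv2.imwrite("pics/scenecrop.png",c[:,:,::-1])
E
```

```text
(no output)
```

View pics/topcrop.png

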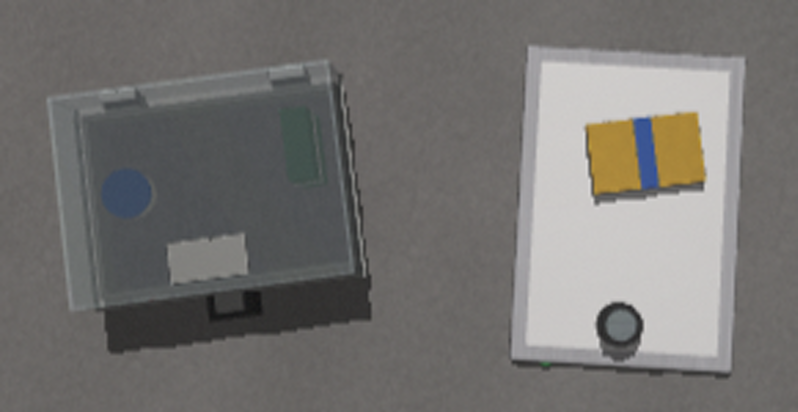

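View pics/scenecrop.png

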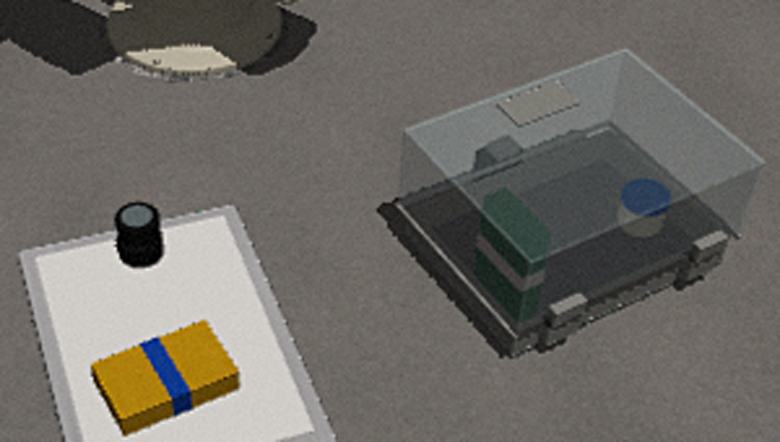

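The crop confirms a yellow carton with a blue band lying flat on the light box. The press pad is at crop (208,259), the green carton at (301,146) and the tub at (126,193). Next I'll turn these into positions.

```bash
python3 - <<'E'
from h import *
d,_=grab("top"); e,_=grab("scene")
def top(x): return np.array(x)/2.75+[150,200]-0.3
def sc(x): return np.array(x)/2.6+[190,130]-0.3
q=top([[48,97],[330,60],[358,275],[70,310]]); P=onz(d,q,132); print("hood corners",P.round(1)); 
print("side lens",[np.linalg.norm(P[i]-P[(i+1)%4]).round(1) for i in range(4)])
y=P[0]-P[1]+P[3]-P[2]; print("case yaw", np.degrees(np.arctan2(-y[0],y[1])), "center",P.mean(0))
x=P[0]-P[3]+P[1]-P[2]; print("yaw from x",np.degrees(np.arctan2(x[1],x[0])))
pd=onz(d,top([[168,243],[246,234],[249,276],[171,285]]),134);print("pad top",pd.mean(0))
ps=onz(e,sc([[499,102],[563,82],[579,102],[517,124]]),134);print("pad scene",ps.mean(0))
for n,c,tf in (("top",d,0),("scene",e,0)):
    hsv=cv2.cvtColor(c["color"],cv2.COLOR_RGB2HSV)
    m=cv2.inRange(hsv,(15,120,90),(32,255,255))|cv2.inRange(hsv,(105,120,60),(125,255,255))
    if n=="top": m[:,:350]=0;m[:,420:]=0;m[:235]=0;m[280:]=0
    else: m[:,:215]=0;m[:,295:]=0;m[:240]=0;m[305:]=0
    m=cv2.morphologyEx(m,cv2.MORPH_OPEN,np.ones((3,3)))
    cs,_=cv2.findContours(m,cv2.RETR_EXTERNAL,cv2.CHAIN_APPROX_NONE); k=max(cs,key=cv2.contourArea)[:,0]
    if n=="top":
        w=onz(c,k,44)[:,:2].astype(np.float32); r=cv2.minAreaRect(w); print("carton top",r)
kt=onz(e,sc([[93,373],[207,320],[239,375],[122,418]]),44);print("scene carton",kt.round(1),kt.mean(0))
# green carton top (z=111), tub lid z=42
g=onz(d,top([[282,107],[312,107],[323,183],[290,186]]),111);print("green",g.mean(0),g.round(1))
t=onz(d,top([[126,193]]),42);print("tub",t)
g=onz(e,sc([[502,186],[549,240],[527,265],[480,210]]),111);print("green sc",g.mean(0),g.round(1))
print("tub sc",onz(e,sc([[645,198]]),42))
print("lb corners",onz(d,top([[528,46],[744,58],[731,370],[513,358]]),20).round(1))
print("loupe",onz(d,top([[620,324]]),66),"can",onz(d,[[309,151]],51))
E
```

```text
hood corners [[562.5 339.6 132. ]
 [592.1  86.8 132. ]
 [400.8  62.6 132. ]
 [372.9 317.6 132. ]]
side lens [np.float64(254.6), np.float64(192.8), np.float64(256.5), np.float64(190.8)]
case yaw 6.455148119076403 center [482.06527798 201.64937038 132.        ]
yaw from x 6.902138807695843
pad top [415.94673306 194.57160855 134.        ]
pad scene [421.43752055 194.62369617 134.        ]
carton top ((511.8056640625, -198.59231567382812), (64.81456756591797, 104.12320709228516), 5.954542636871338)
scene carton [[ 499.3 -256.5   44. ]
 [ 479.6 -150.7   44. ]
 [ 547.  -146.7   44. ]
 [ 553.  -248.    44. ]] [ 519.72075566 -200.48401243   44.        ]
green [517.50908881 114.98407459 111.        ] [[552.8 132.8 111. ]
 [552.4 105.6 111. ]
 [483.6  95.9 111. ]
 [481.3 125.6 111. ]]
tub [[480.68678499 290.62684937  42.        ]]
green sc [534.26602197 108.59262874 111.        ] [[487.3 122.6 111. ]
 [561.9 126.6 111. ]
 [580.7  94.9 111. ]
 [507.3  90.3 111. ]]
tub sc [[488.65594901 284.69883168  42.        ]]
lb corners [[ 618.   -90.5   20. ]
 [ 603.3 -296.4   20. ]
 [ 308.3 -276.6   20. ]
 [ 321.6  -72.2   20. ]]
loupe [[ 353.62066888 -170.75978538   66.        ]] can [[787.3524015   -7.30196041  51.        ]]
```

```bash
cat >> h.py <<'E'
def go(target,yrp=None,Rt=None):
    """print shift in tool axes and total rotvec (tool axes) to target TCP & orientation"""
    s=ctrl.sense(); T=R.from_euler("xyz",s["tool_rot"],degrees=True)
    dl=T.inv().apply(np.array(target)-s["tool_pos"])
    print("t",round(s["clock"],2),"tcp",s["tool_pos"].round(1),"rot",s["tool_rot"].round(1),"F",s["ft_force"].round(1),"w",round(s["width"],1))
    print("shift",dl.round(1),"norm",np.linalg.norm(dl).round(1))
    if Rt is not None:
        rv=(T.inv()*R.from_matrix(Rt)).as_rotvec(); print("rotvec",rv.round(3),"rows",np.ceil(np.abs(rv).max()/0.149))
def frame(x,a):
    x=np.array(x,float);a=np.array(a,float);a/=np.linalg.norm(a);x-=a*(x@a);x/=np.linalg.norm(x)
    return np.c_[x,a,np.cross(x,a)]
E
python3 -c "
from h import *
print(ctrl.finger_overhang)
go([400,-400,245]);go([400,-100,245]);go([412,193.5,200])"
python3 -m crank '[[1,-1,0,-27,0,0,0],[1,-1,0,-27,0,0,0]]' 40
```

```text
14.0
t 0.35 tcp [ 167.8 -601.9  245.1] rot [-90.   -0.  105.6] F [-0.5 -0.8 -0.1] w 85.6
shift [ 1.322e+02  1.000e-01 -2.779e+02] norm 307.7
t 0.35 tcp [ 167.8 -601.9  245.1] rot [-90.   -0.  105.6] F [-0.5 -0.8 -0.1] w 85.6
shift [ 4.212e+02  2.000e-01 -3.584e+02] norm 553.1
t 0.35 tcp [ 167.8 -601.9  245.1] rot [-90.   -0.  105.6] F [-0.5 -0.8 -0.1] w 85.6
shift [ 700.7   45.4 -448.8] norm 833.3
clock: 0.55
tool_pos: [218.7, -589.7, 245.0]
tool_rot: [-90.0, -0.1, 105.3]
ft_force: [-0.4, -0.0, 0.9]
width: 59.2
```

```bash
python3 -m crank '[[1,22,0,-38,0,0,0],[1,22,0,-38,0,0,0],[1,22,0,-38,0,0,0],[1,22,0,-38,0,0,0],[1,22,0,-38,0,0,0],[1,22,0,-38,0,0,0],[1,45,0,-13,0,0,0],[1,45,0,-13,0,0,0],[1,45,0,-13,0,0,0],[1,45,0,-13,0,0,0]]'
python3 -c "
from h import *
go([410,193.5,200])"
```

```text
clock: 1.55
tool_pos: [417.4, -205.3, 242.7]
tool_rot: [-90.0, 0.1, 105.0]
ft_force: [0.8, 0.5, -0.3]
width: -0.1
t 1.55 tcp [ 417.4 -205.3  242.7] rot [-9.00e+01  1.00e-01  1.05e+02] F [ 0.8  0.5 -0.3] w -0.1
shift [387.2  42.4 -95.9] norm 401.1
```

```bash
python3 -m crank '[[1,45,0,-11,0,0,0],[1,45,0,-11,0,0,0],[1,45,0,-11,0,0,0],[1,45,0,-11,0,0,0],[1,45,0,-11,0,0,0],[1,45,0,-11,0,0,0]]'
python3 - <<'E'
from h import *
grab("wrist","w1")
go([410,193.5,200])
E
```

```text
clock: 2.15
tool_pos: [409.2, 83.6, 244.8]
tool_rot: [-90.4, 0.0, 105.0]
ft_force: [0.7, -0.1, 0.1]
width: -0.1
t 2.2 tcp [410.2  88.9 245.1] rot [-90.6  -0.  105.3] F [-1.   3.7  0.3] w -0.0
shift [100.9  45.5 -27. ] norm 113.9
```

View pics/w1.png

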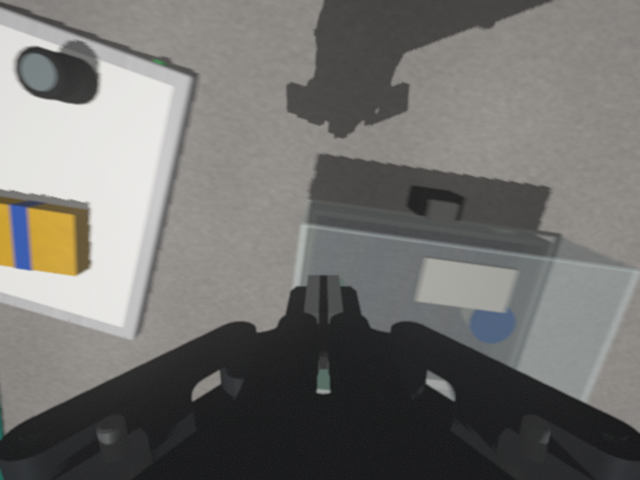

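The wrist view shows the pad with corners at (427,258), (519,267), (508,313) and (415,302). The tub is under the hood at (492,324).

```bash
python3 - <<'E'
from h import *
d,s=grab("wrist")
p=onz(d,[[427,258],[519,267],[508,313],[415,302]],134,s);print(p.round(1),p.mean(0))
y=p[1]-p[0]+p[2]-p[3];print(np.degrees(np.arctan2(-y[0],y[1])))
print("hood front corners",onz(d,[[302,224],[636,269]],132,s))
go([410,194,180])
E
```

```text
[[407.4 168.  134. ]
 [396.1 235.7 134. ]
 [433.1 243.2 134. ]
 [443.2 171.3 134. ]] [419.95385228 204.55195196 134.        ]
8.672217613232899
hood front corners [[407.18847195  73.50464203 132.        ]
 [375.05441233 321.69233274 132.        ]]
t 2.25 tcp [409.9  86.3 244.9] rot [-90.5   0.  105.4] F [ 0.4 -0.5  0.4] w -0.1
shift [103.9  65.1 -28.2] norm 125.8
```

```bash
python3 -m crank '[[1,36,22,-10,0,0,0],[1,36,22,-10,0,0,0],[1,34,20,-10,0,0,0],[1,0,0,0,0,0,0]]'
python3 - <<'E'
from h import *
grab("wrist","w2")
go([408,196,148])
E
```

```text
clock: 2.65
tool_pos: [412.1, 201.0, 181.3]
tool_rot: [-90.8, -0.1, 105.5]
ft_force: [1.0, -0.2, 0.7]
width: 0.1
t 2.7 tcp [412.2 199.9 182.3] rot [-9.090e+01 -1.000e-01  1.054e+02] F [0.2 0.1 0.2] w 0.2
shift [-2.7 34.2  5.6] norm 34.8
```

View pics/w2.png

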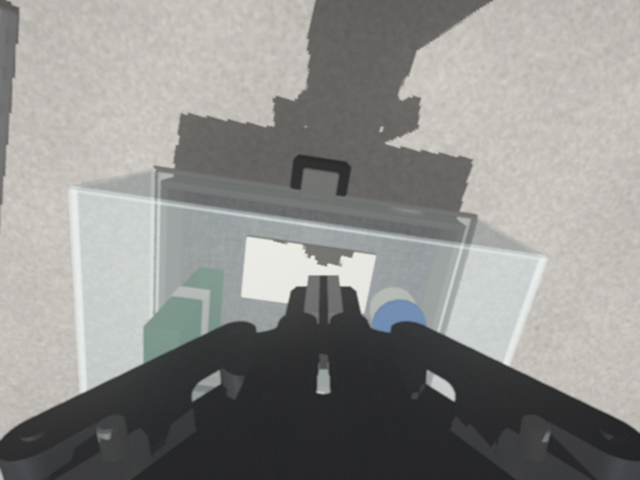

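```bash
python3 - <<'E'
from h import *
d,s=grab("wrist")
p=onz(d,[[246,236],[376,254],[242,298]],134,s);print(p.round(1),(p[1]+p[2])/2)
f=onz(d,[[71,187],[545,258]],132,s);print("hood front corners",f,f.mean(0)); y=f[1]-f[0];print(np.degrees(np.arctan2(-y[0],y[1])),np.linalg.norm(y))
go([412,196,148])
E
```

```text
[[406.7 157.2 134. ]
 [398.1 226.5 134. ]
 [442.7 162.4 134. ]] [420.39430677 194.48689088 134.        ]
hood front corners [[405.53687617  64.86222754 132.        ]
 [376.45808306 316.55350807 132.        ]] [390.99747961 190.7078678  132.        ]
6.590367060859521 253.3655006198615
t 2.75 tcp [412.5 199.1 183.1] rot [-9.090e+01 -1.000e-01  1.053e+02] F [ 0.4  0.2 -0.2] w -0.0
shift [-3.  35.1  1.9] norm 35.3
```

```bash
python3 -m crank '[[1,-3,12,2,0,0,0],[1,0,12,0,0,0,0],[1,0,7,0,0,0,0],[1,0,3,0,0,0,0]]'
```

```text
clock: 3.15
tool_pos: [413.7, 192.8, 151.6]
tool_rot: [-91.3, -0.3, 105.1]
ft_force: [0.1, -0.1, -0.4]
width: 0.0
```

```bash
python3 -m crank '[[1,0,2,0,0,0,0],[1,0,2,0,0,0,0]]'
```

```text
clock: 3.35
tool_pos: [414.4, 192.1, 148.4]
tool_rot: [-91.4, -0.3, 105.0]
ft_force: [0.4, 0.7, 0.4]
width: 0.1
```

```bash
python3 -m crank '[[1,0,2,0,0,0,0],[1,0,2,0,0,0,0]]'
```

```text
clock: 3.55
tool_pos: [414.6, 192.0, 145.0]
tool_rot: [-91.4, -0.3, 105.0]
ft_force: [-2.8, -0.4, 2.9]
width: -0.2
```

```bash
python3 -m crank '[[1,0,2,0,0,0,0],[1,0,2,0,0,0,0]]'
```

```text
clock: 3.75
tool_pos: [414.4, 192.0, 141.2]
tool_rot: [-91.4, -0.3, 105.0]
ft_force: [-2.5, -0.1, 3.5]
width: -0.2
```

```bash
python3 -m crank '[[1,0,2,0,0,0,0]]'
```

```text
clock: 3.85
tool_pos: [414.2, 192.0, 139.2]
tool_rot: [-91.4, -0.3, 105.0]
ft_force: [-2.8, 0.7, 3.6]
width: -0.3
```

```bash
python3 -m crank '[[1,0,2,0,0,0,0]]'
```

```text
clock: 3.95
tool_pos: [414.2, 192.0, 138.4]
tool_rot: [-91.4, -0.3, 105.1]
ft_force: [-11.0, -1.7, 25.2]
width: -0.1
```

At the stop. I'll let go and retreat toward the robot and up.

```bash
python3 -m crank '[[1,0,-4,2,0,0,0],[1,0,-20,20,0,0,0],[1,0,-25,30,0,0,0],[1,0,-25,20,0,0,0],[1,0,-25,10,0,0,0],[1,0,0,0,0,0,0]]'
python3 -c "
from h import *
grab('scene','s1')"
```

```text
clock: 4.55
tool_pos: [332.4, 170.6, 237.5]
tool_rot: [-91.6, -0.4, 105.1]
ft_force: [0.1, -0.2, -0.2]
width: -0.2
```

View pics/s1.png

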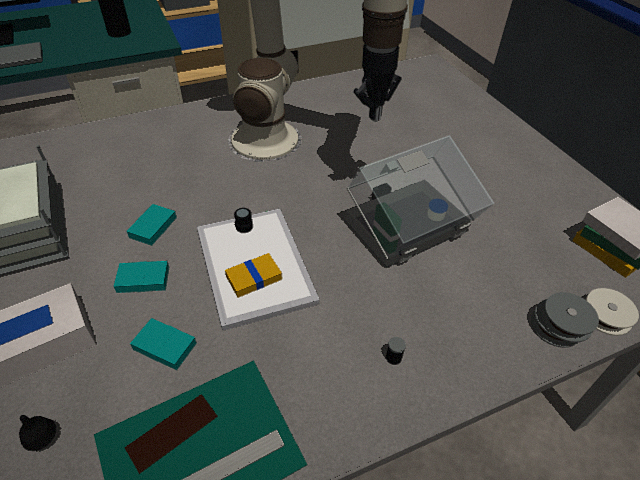

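The hood is opening by itself (its front is up at (410,155)). Next I'll plan the pick.

```bash
python3 - <<'E'
from h import *
print(ctrl.sense()["joints"].round(1))
c=np.radians(6); x=np.array([np.cos(c),np.sin(c),0]); yl=np.array([-np.sin(c),np.cos(c),0])
for sg in (1,-1):
    go([450,-200,245],Rt=frame(sg*x,[0,0,-1]))
    go([450,-200,245],Rt=frame(sg*x,yl-np.array([0,0,1])))
E
```

```text
[  53.1   -4.1  -33.4    0.8  -59.4 -128.4]
t 4.6 tcp [332.  170.1 235.9] rot [-91.5  -0.3 105. ] F [-0.8  0.4  0.1] w -0.4
shift [-388.   -10.6  -18.2] norm 388.6
rotvec [0.014 1.728 0.026] rows 12.0
t 4.6 tcp [332.  170.1 235.9] rot [-91.5  -0.3 105. ] F [-0.8  0.4  0.1] w -0.4
shift [-388.   -10.6  -18.2] norm 388.6
rotvec [ 0.59   1.641 -0.651] rows 12.0
t 4.6 tcp [332.  170.1 235.9] rot [-91.5  -0.3 105. ] F [-0.8  0.4  0.1] w -0.4
shift [-388.   -10.6  -18.2] norm 388.6
rotvec [ 0.025 -1.413 -0.014] rows 10.0
t 4.6 tcp [332.  170.1 235.9] rot [-91.5  -0.3 105. ] F [-0.8  0.4  0.1] w -0.4
shift [-388.   -10.6  -18.2] norm 388.6
rotvec [-0.623 -1.327 -0.565] rows 9.0
```

```bash
python3 -m crank '[[-1,-30,0,0,0.003,-0.141,0],[-1,-30,0,0,0.003,-0.141,0],[-1,-30,0,0,0.003,-0.141,0],[-1,0,0,0,0.003,-0.141,0],[-1,0,0,0,0.003,-0.141,0],[-1,0,0,0,0.003,-0.141,0],[-1,0,0,0,0.003,-0.141,0],[-1,0,0,0,0.003,-0.141,0],[-1,0,0,0,0.003,-0.141,0],[-1,0,0,0,0.003,-0.141,0]]'
python3 - <<'E'
from h import *
print(ctrl.sense()["joints"].round(1))
c=np.radians(6); x=np.array([np.cos(c),np.sin(c),0])
go([430,-200,260],Rt=frame(-x,[0,0,-1]))
E
```

```text
clock: 5.6
tool_pos: [367.4, 87.6, 223.0]
tool_rot: [-88.9, -0.6, -172.5]
ft_force: [0.8, -0.1, 0.1]
width: 85.6
[ 39.   -1.5 -33.    0.7 -59.6 -31.8]
t 5.6 tcp [367.4  87.6 223. ] rot [ -88.9   -0.6 -172.5] F [ 0.8 -0.1  0.1] w 85.6
shift [-24.  -31.6 294. ] norm 296.6
rotvec [-0.02   0.027  0.01 ] rows 1.0
```

```bash
python3 -m crank '[[-1,-4,-6,48,-0.02,0.027,0.01],[-1,-4,-6,48,0,0,0],[-1,-4,-6,48,0,0,0],[-1,-4,-6,48,0,0,0],[-1,-4,-6,48,0,0,0],[-1,-4,-6,48,0,0,0],[-1,0,0,6,0,0,0],[-1,0,0,0,0,0,0]]'
python3 - <<'E'
from h import *
d,s=grab("wrist","w3")
d,s=grab("top","t3")
go([430,-200,260])
E
```

```text
clock: 6.4
tool_pos: [430.0, -210.5, 248.6]
tool_rot: [-90.1, -0.8, -173.4]
ft_force: [0.5, 0.9, -0.5]
width: 85.2
t 6.5 tcp [ 429.8 -208.9  249. ] rot [ -90.1   -0.8 -173.3] F [ 0.1  0.3 -0. ] w 85.6
shift [ -1.1 -11.   -8.8] norm 14.2
```

View pics/w3.png

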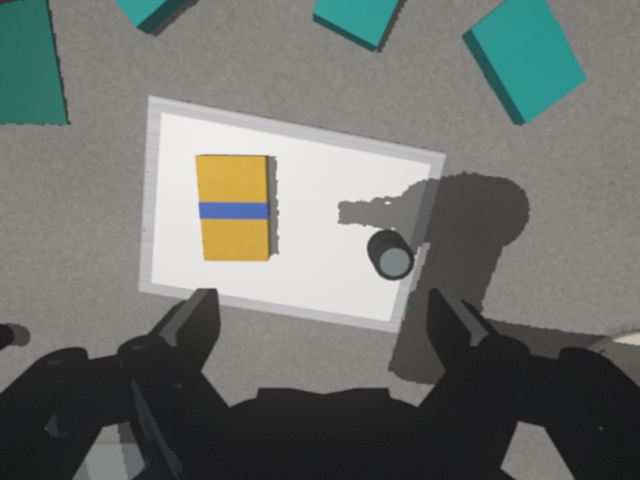

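View pics/t3.png

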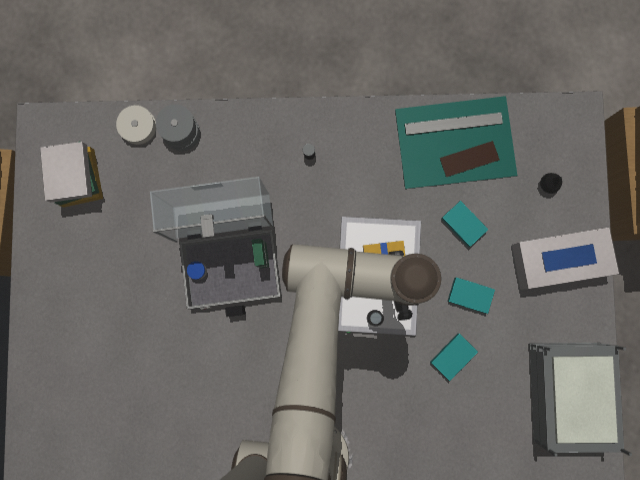

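The wrist view shows the carton's top face with corners at (196,156), (268,155), (269,261) and (204,261), and the loupe clear of it at (390,255). In the top view the hood stands open at (210,205). I'll refine both.

```bash
python3 - <<'E'
from h import *
d,s=grab("wrist")
hsv=cv2.cvtColor(d["color"],cv2.COLOR_RGB2HSV)
m=cv2.inRange(hsv,(15,120,130),(32,255,255))|cv2.inRange(hsv,(105,120,100),(125,255,255)); m[285:]=0; m[:130]=0;m[:,:170]=0;m[:,330:]=0
cs,_=cv2.findContours(m,cv2.RETR_EXTERNAL,cv2.CHAIN_APPROX_NONE); k=max(cs,key=cv2.contourArea)[:,0]
print(cv2.boundingRect(k)); print(cv2.minAreaRect(onz(d,k,44,s)[:,:2].astype(np.float32)))
p=onz(d,[[196,156],[268,155],[269,261],[204,261]],44,s);print(p.round(1),p.mean(0).round(1))
t,_=grab("top","t4"); c=cv2.resize(t["color"][160:330,140:300],None,fx=3.5,fy=3.5,interpolation=cv2.INTER_CUBIC); cv2.imwrite("pics/t4c.png",c[:,:,::-1])
e,_=grab("scene"); c=cv2.resize(e["color"][90:290,320:520],None,fx=3,fy=3,interpolation=cv2.INTER_CUBIC); cv2.imwrite("pics/s4c.png",c[:,:,::-1])
E
```

```text
(196, 153, 71, 47)
((516.9364013671875, -230.20693969726562), (64.95852661132812, 43.233314514160156), 5.840942859649658)
[[ 551.1 -245.6   44. ]
 [ 484.5 -254.3   44. ]
 [ 475.5 -149.5   44. ]
 [ 540.9 -142.1   44. ]] [ 513.  -197.8   44. ]
```

View pics/t4c.png

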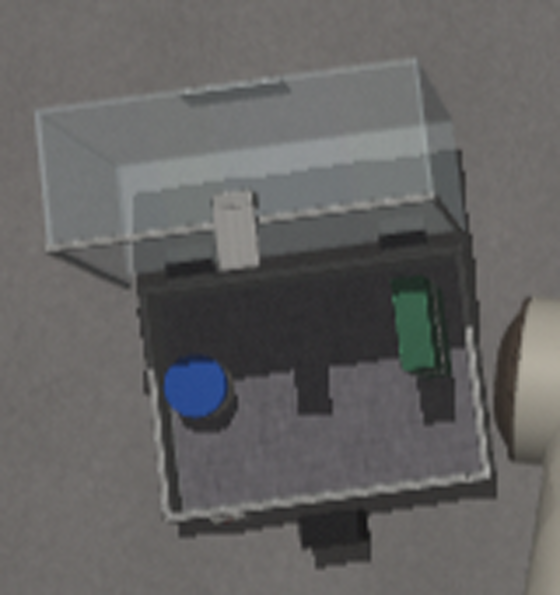

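View pics/s4c.png

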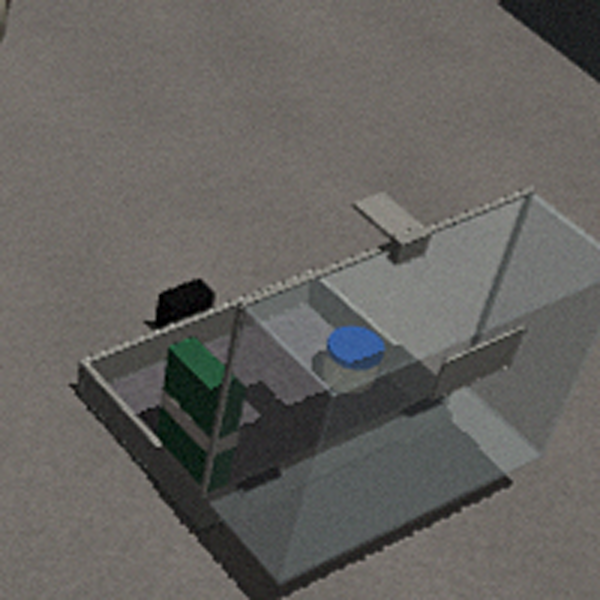

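```bash
python3 - <<'E'
from h import *
t,_=grab("top"); e,_=grab("scene")
f=lambda x: np.array(x)/3.5+[140,160]-0.35
g=onz(t,f([[393,292],[427,289],[436,369],[404,373]]),111);print("green",g.round(1),g.mean(0).round(1))
print("tub",onz(t,f([[195,387]]),42).round(1))
r=onz(t,f([[167,521],[493,479]]),40);print("rim front",r.round(1)); y=r[0]-r[1];print(np.degrees(np.arctan2(-y[0],y[1])),np.linalg.norm(y),r.mean(0))
h=lambda x: np.array(x)/3+[320,90]-0.33
g=onz(e,h([[166,348],[190,337],[243,377],[219,391]]),111);print("green sc",g.round(1),g.mean(0).round(1))
print("tub sc",onz(e,h([[356,346]]),42).round(1), "pad/tab tri", tri([ (lambda a:(a[0],a[1][0]))(ray(t,f([[237,262]]))), (lambda a:(a[0],a[1][0]))(ray(e,h([[375,203]])))]))
r=onz(e,h([[85,362]]),40);print("rim front right corner sc",r)
E
```

```text
green [[541.6 133.6 111. ]
 [543.4 109.4 111. ]
 [486.6 103.1 111. ]
 [484.  125.8 111. ]] [513.9 118.  111. ]
tub [[479.8 291.   42. ]]
rim front [[381.2 311.5  40. ]
 [409.3  70.2  40. ]]
6.642254414165871 242.8993564800445 [395.2555096  190.83701292  40.        ]
green sc [[493.8  99.2 111. ]
 [489.8 121.8 111. ]
 [543.3 136.8 111. ]
 [549.6 113.1 111. ]] [519.1 117.7 111. ]
tub sc [[486.5 287.7  42. ]] pad/tab tri [548.73328213 214.06409196 250.87116411]
rim front right corner sc [[417.41521579  73.56986046  40.        ]]
```

```bash
cat >> h.py <<'E'
c=np.radians(6); cx=np.array([np.cos(c),np.sin(c),0]); cy=np.array([-np.sin(c),np.cos(c),0]); ez=np.array([0,0,1.])
RP=frame(-cx,cy-ez); aP=RP[:,1]; pick=np.array([514,-206,36.])
E
python3 - <<'E'
from h import *
go(pick-160*aP,Rt=RP)
E
```

```text
t 6.75 tcp [ 430.3 -207.9  250.8] rot [ -90.    -0.6 -173.1] F [-0.1 -0.  -0.2] w 85.2
shift [-82.5 100.7 121.4] norm 178.0
rotvec [-0.785  0.011  0.016] rows 6.0
```

```bash
python3 -m crank '[[-1,-28,0,38,0,0,0],[-1,-28,0,38,0,0,0],[-1,-27,0,38,0,0,0],[-1,0,0,0,-0.131,0.002,0.003],[-1,0,0,0,-0.131,0.002,0.003],[-1,0,0,0,-0.131,0.002,0.003],[-1,0,0,0,-0.131,0.002,0.003],[-1,0,0,0,-0.131,0.002,0.003],[-1,0,0,0,-0.131,0.002,0.003]]'
python3 - <<'E'
from h import *
print(ctrl.sense()["joints"].round(1))
go(pick-100*aP,Rt=RP)
E
```

```text
clock: 7.65
tool_pos: [533.6, -302.1, 255.8]
tool_rot: [-136.4, 0.8, -172.5]
ft_force: [0.1, 0.5, -0.4]
width: 85.6
[ -32.4   37.1   28.1  -36.8 -110.2   36.4]
t 7.65 tcp [ 533.6 -302.1  255.8] rot [-136.4    0.8 -172.5] F [ 0.1  0.5 -0.4] w 85.6
shift [ 10.8 122.4  89.2] norm 151.8
rotvec [0.025 0.028 0.009] rows 1.0
```

```bash
python3 -m crank '[[-1,3,30,23,0.025,0.028,0.009],[-1,3,30,23,0,0,0],[-1,3,30,22,0,0,0],[-1,2,30,22,0,0,0],[-1,0,0,0,0,0,0]]'
python3 - <<'E'
from h import *
grab("wrist","w5")
go(pick-100*aP,Rt=RP); go(pick-30*aP); go(pick)
E
```

```text
clock: 8.15
tool_pos: [522.0, -280.3, 100.5]
tool_rot: [-135.1, -0.1, -174.0]
ft_force: [-0.4, 0.5, -1.2]
width: 85.6
t 8.2 tcp [ 523.3 -281.7  103.4] rot [-134.8    0.2 -174. ] F [ 0.7 -0.3  1.1] w 85.4
shift [ 1.4  1.6 -6.3] norm 6.7
rotvec [-0.003  0.002 -0.002] rows 1.0
t 8.2 tcp [ 523.3 -281.7  103.4] rot [-134.8    0.2 -174. ] F [ 0.7 -0.3  1.1] w 85.4
shift [ 1.5 71.6 -6.5] norm 71.9
t 8.2 tcp [ 523.3 -281.7  103.4] rot [-134.8    0.2 -174. ] F [ 0.7 -0.3  1.1] w 85.4
shift [  1.6 101.6  -6.6] norm 101.8
```

View pics/w5.png

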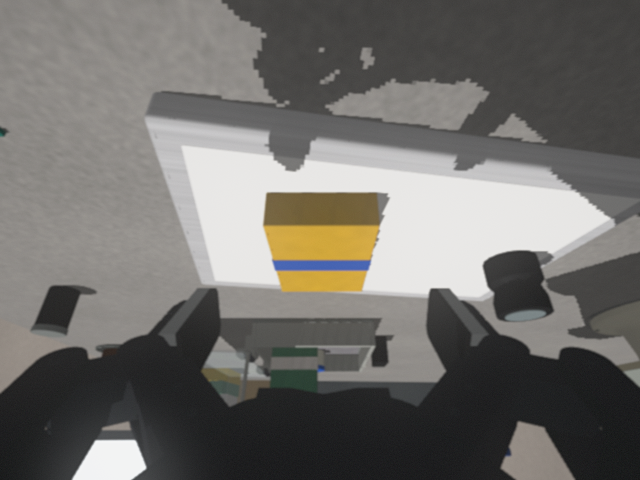

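The wrist view shows the carton centred between the jaws: near top edge at (265–379, 225), bottom edge at row 193.

```bash
python3 - <<'E'
from h import *
d,s=grab("wrist")
print(onz(d,[[265,225],[379,225]],44,s).round(1),onz(d,[[265,193],[378,193]],20,s).round(1), onz(d,[[284,291],[365,291]],44,s).round(1))
E
python3 -m crank '[[-1,0.7,26,-3,0,0,0],[-1,0.5,26,-2,0,0,0],[-1,0,20,-1,0,0,0],[-1,0,0,0,0,0,0]]'
python3 -c "
from h import *
go(pick,Rt=RP)"
```

```text
[[ 553.3 -246.2   44. ]
 [ 488.5 -253.3   44. ]] [[ 555.4 -244.1   20. ]
 [ 486.8 -251.6   20. ]] [[ 541.7 -140.9   44. ]
 [ 474.4 -148.5   44. ]]
clock: 8.65
tool_pos: [524.9, -231.8, 68.7]
tool_rot: [-133.7, 1.5, -173.8]
ft_force: [-0.1, -0.0, 0.5]
width: 85.4
t 8.65 tcp [ 524.9 -231.8   68.7] rot [-133.7    1.5 -173.8] F [-0.1 -0.   0.5] w 85.4
shift [ 8.9 42.   3. ] norm 43.1
rotvec [-0.023  0.02  -0.016] rows 1.0
```

```bash
python3 -m crank '[[-1,9,5,3,-0.023,0.02,-0.016],[-1,0,0,0,0,0,0]]'
python3 -c "
from h import *
go(pick,Rt=RP)"
```

```text
clock: 8.85
tool_pos: [517.8, -233.6, 66.9]
tool_rot: [-134.7, 0.3, -173.9]
ft_force: [-0.1, 0.7, -0.3]
width: 85.6
t 8.85 tcp [ 517.8 -233.6   66.9] rot [-134.7    0.3 -173.9] F [-0.1  0.7 -0.3] w 85.6
shift [ 1.1 41.6  2. ] norm 41.6
rotvec [-0.005  0.005 -0.003] rows 1.0
```

```bash
python3 -m crank '[[-1,1.1,14,0.7,-0.005,0.005,-0.003],[-1,0.5,14,0.7,0,0,0],[-1,0.5,8,0.5,0,0,0],[-1,0,0,0,0,0,0]]'
python3 -c "
from h import *
go(pick,Rt=RP)"
```

```text
clock: 9.25
tool_pos: [513.8, -210.4, 39.4]
tool_rot: [-134.9, 0.1, -174.1]
ft_force: [0.2, 0.7, -0.3]
width: 85.8
t 9.25 tcp [ 513.8 -210.4   39.4] rot [-1.349e+02  1.000e-01 -1.741e+02] F [ 0.2  0.7 -0.3] w 85.8
shift [-0.6  5.4 -0.7] norm 5.5
rotvec [-0.002  0.    -0.003] rows 1.0
```

```bash
python3 -m crank '[[-1,-0.6,4.5,-0.5,0,0,0],[-1,0,0,0,0,0,0],[1,0,0,0,0,0,0],[1,0,0,0,0,0,0],[1,0,0,0,0,0,0],[1,0,0,0,0,0,0],[1,0,0,0,0,0,0]]' 60
python3 -c "
from h import *
grab('wrist','w6')
go(pick,Rt=RP)"
```

```text
clock: 9.95
tool_pos: [514.7, -207.3, 36.3]
tool_rot: [-134.8, 0.2, -174.1]
ft_force: [0.8, 0.6, -0.8]
width: 64.7
t 10.0 tcp [ 514.7 -207.3   36.3] rot [-134.8    0.2 -174.1] F [-0.3  0.3 -0.4] w 64.7
shift [ 0.6  1.2 -0.7] norm 1.5
rotvec [-0.004  0.001 -0.004] rows 1.0
```

View pics/w6.png

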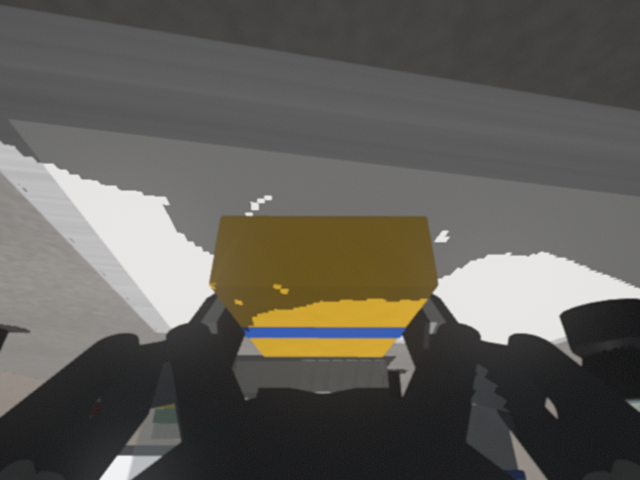

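Gripped, width 64.7, carton held square at (325,290). Now lift.

```bash
python3 -m crank '[[1,0,-7,-7,0,0,0],[1,0,-20,-20,0,0,0],[1,0,-28,-28,0,0,0],[1,0,-28,-28,0,0,0],[1,0,-28,-28,0,0,0],[1,0,-28,-28,0,0,0],[1,0,0,0,0,0,0]]'
python3 -c "
from h import *
grab('wrist','w7')
print(ctrl.sense()['joints'].round(1))
go(pick,Rt=RP)"
```

```text
clock: 10.7
tool_pos: [512.9, -206.9, 241.1]
tool_rot: [-134.7, -0.1, -174.1]
ft_force: [0.3, -0.6, -2.4]
width: 64.8
[-26.3  29.8  13.4 -37.2 -99.4  34.4]
t 10.75 tcp [ 512.1 -206.1  238.5] rot [-134.9   -0.3 -174.2] F [-0.6 -0.5 -2.6] w 64.5
shift [ -3.  143.3 143. ] norm 202.5
rotvec [-0.001 -0.006  0.002] rows 1.0
```

View pics/w7.png

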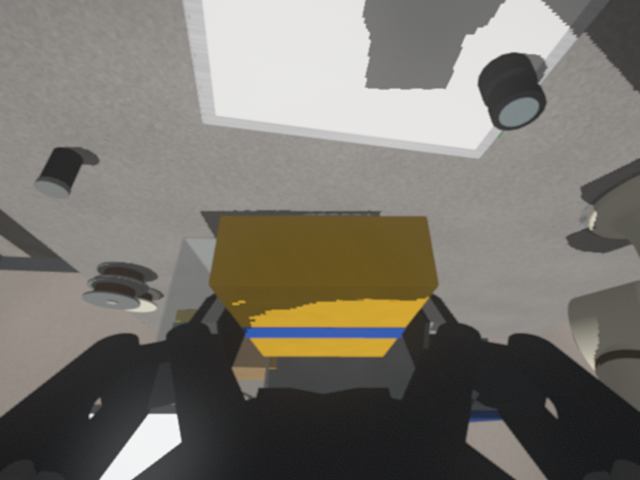

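No slip. I'll estimate the held carton's pose in the tool with cv2.solvePnP on its visible corners.

```bash
python3 - <<'E'
from h import *
d,s=grab("wrist")
g=cv2.resize(d["color"][200:370,200:450],None,fx=3.2,fy=3.2,interpolation=cv2.INTER_CUBIC);cv2.imwrite("pics/w7c.png",g[:,:,::-1])
E
```

```text
(no output)
```

View pics/w7c.png

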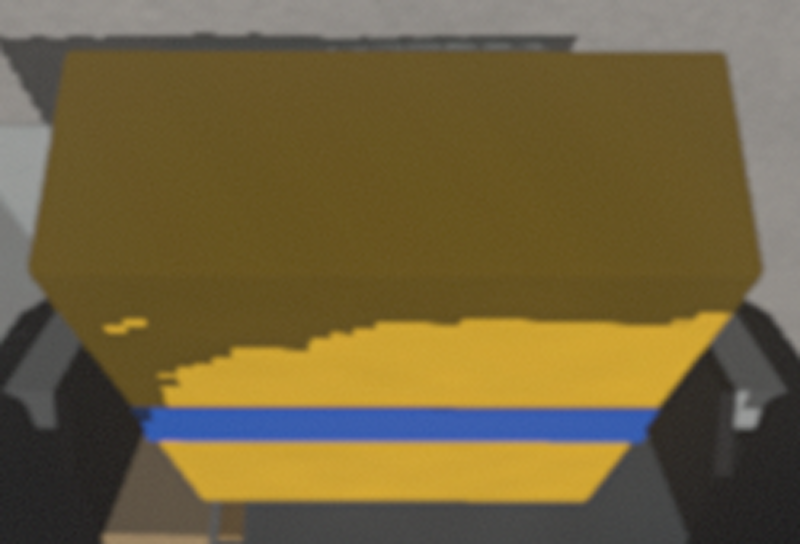

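```bash
python3 - <<'E'
from h import *
d,s=grab("wrist")
im=np.array([[65,53],[724,53],[32,272],[762,272],[203,501],[587,501]])/3.2+[200,200]-.34
ob=np.array([[-33,-52.5,12],[33,-52.5,12],[-33,-52.5,-12],[33,-52.5,-12],[-33,52.5,-12],[33,52.5,-12]],float)
f=240/np.tan(np.radians(d["vfov"]/2)); K=np.array([[f,0,d["cx"]],[0,f,d["cy"]],[0,0,1]])
ok,rv,tv=cv2.solvePnP(ob,im,K,None); pr,_=cv2.projectPoints(ob,rv,tv,K,None);print("reproj",np.abs(pr[:,0]-im).max())
F=np.diag([1,-1,-1.]); M=d["mount"]
Rc=M[:3,:3]@F@R.from_rotvec(rv.ravel()).as_matrix(); tc=M[:3,:3]@F@tv.ravel()+M[:3,3]
print("carton in tool",tc.round(1)); print(Rc.round(3))
T=R.from_euler("xyz",s["tool_rot"],degrees=True).as_matrix(); print((T@Rc).round(3))
# nominal guess
print(RP.T@np.array([514.3-514.7,-197.2+207.3,32-36.3]))
E
```

```text
reproj 1.200463108478914
carton in tool [-0.1 10.4 -3.2]
[[ 1.    -0.001 -0.002]
 [ 0.002  0.704  0.711]
 [ 0.    -0.711  0.704]]
[[-0.995 -0.1   -0.009]
 [-0.1    0.995  0.006]
 [ 0.008  0.007 -1.   ]]
[-0.65792872 10.17277935 -4.09166104]
```

```bash
cat >> h.py <<'E'
k=np.radians(6.62); kx=np.array([np.cos(k),np.sin(k),0]); ky=np.array([-np.sin(k),np.cos(k),0]); O=np.array([485,201.5,0])
RL=frame(-kx,-ky-ez); TC=np.array([-.3,10.3,-3.6])
def plc(lx,ly,cz): return O+lx*kx+ly*ky+[0,0,cz]-RL@TC
E
python3 - <<'E'
from h import *
print(plc(10,-5,58.5), plc(-20,-5,180))
go(plc(-20,-5,180),Rt=RL)
E
```

```text
[494.66557478 202.35761865  68.32878426] [464.86559725 198.89910177 189.82878426]
t 10.85 tcp [ 510.9 -205.1  234.2] rot [-135.3   -0.7 -174.2] F [-0.4  0.6 -2.5] w 65.0
shift [   4.4  320.1 -254.7] norm 409.1
rotvec [ 1.575 -0.016  0.014] rows 11.0
```

```bash
python3 -m crank '[[1,0,-7,-7,0.143,0,0],[1,0,-4,0,0.143,0,0],[1,0,-4,0,0.143,0,0],[1,0,-4,0,0.143,0,0],[1,0,-4,0,0.143,0,0],[1,0,0,0,0.143,0,0],[1,0,0,0,0.143,0,0],[1,0,0,0,0.143,0,0]]'
python3 - <<'E'
from h import *
print(ctrl.sense()["joints"].round(1))
go(plc(-20,-5,180),Rt=RL)
E
```

```text
clock: 11.65
tool_pos: [506.8, -212.7, 240.6]
tool_rot: [-68.3, -2.5, -174.5]
ft_force: [0.5, -1.4, -2.4]
width: 64.8
[  4.1  12.8 -25.7  26.4 -56.3 -13.8]
t 11.65 tcp [ 506.8 -212.7  240.6] rot [ -68.3   -2.5 -174.5] F [ 0.5 -1.4 -2.4] w 64.8
shift [  -0.  -105.4 -403.3] norm 416.8
rotvec [0.408 0.008 0.048] rows 3.0
```

```bash
python3 -m crank '[[1,0,-12,-45,0,0,0],[1,0,-12,-45,0,0,0],[1,0,-12,-45,0,0,0],[1,0,-12,-45,0,0,0],[1,0,-12,-45,0,0,0],[1,0,-12,-45,0,0,0]]'
python3 - <<'E'
from h import *
print(ctrl.sense()["joints"].round(1))
go(plc(-20,-5,180),Rt=RL)
E
```

```text
clock: 12.25
tool_pos: [464.0, 68.0, 191.0]
tool_rot: [-67.7, -4.6, -174.8]
ft_force: [1.4, 0.3, -1.9]
width: 64.9
[ 37.9  14.7 -28.8  18.1 -63.8 -42.2]
t 12.25 tcp [464.  68. 191.] rot [ -67.7   -4.6 -174.8] F [ 1.4  0.3 -1.9] w 64.9
shift [ -12.9  -49.3 -120.6] norm 130.9
rotvec [0.397 0.025 0.081] rows 3.0
```

```bash
python3 -m crank '[[1,-2,-30,-20,0.1,0.006,0.02],[1,-3,-16,-34,0.1,0.006,0.02],[1,-3,-15,-36,0.1,0.006,0.02],[1,-3,0,-30,0.1,0.006,0.02],[1,0,0,0,0,0,0]]'
python3 - <<'E'
from h import *
print(ctrl.sense()["joints"].round(1))
go(plc(-20,-5,180),Rt=RL)
grab("wrist","w8"); grab("scene","s8")
E
```

```text
clock: 12.75
tool_pos: [458.6, 205.3, 171.6]
tool_rot: [-43.5, -0.6, -172.9]
ft_force: [0.0, -0.9, -2.9]
width: 64.7
[ 56.9  28.2 -24.8  28.3 -77.7 -66. ]
t 12.75 tcp [458.6 205.3 171.6] rot [ -43.5   -0.6 -172.9] F [ 0.  -0.9 -2.9] w 64.7
shift [-5.2 -7.4 18.2] norm 20.3
rotvec [-0.027  0.014  0.002] rows 1.0
```

View pics/w8.png

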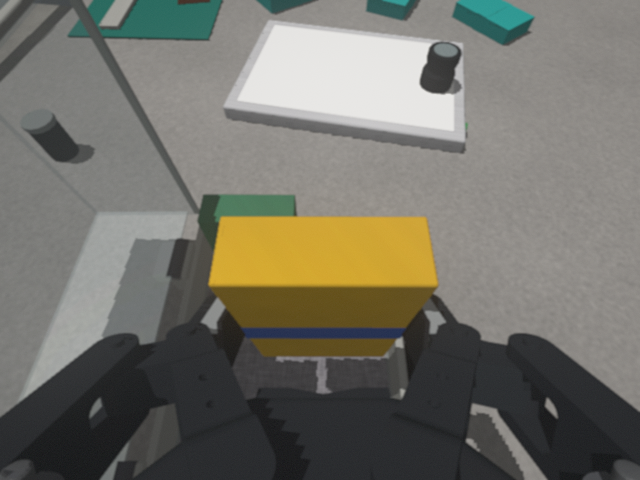

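View pics/s8.png

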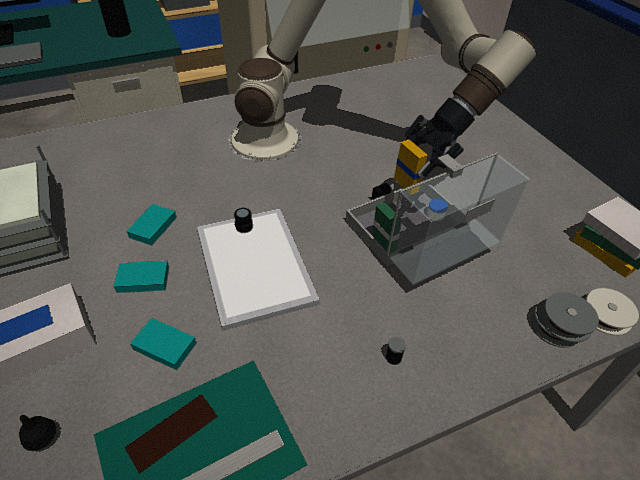

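Wrist view: the carton is still held square with the green carton behind it at (250,206). Scene view: the carton is upright above the tray at (410,162), clear of the hood.

```bash
python3 - <<'E'
from h import *
d,s=grab("wrist")
p=onz(d,[[203,196],[295,196],[296,216]],111,s); print(p.round(1), ((p-O)@np.c_[kx,ky]).round(1))
go(plc(-20,-5,125),Rt=RL)
E
python3 -m crank '[[1,-3,0,8,-0.027,0.014,0.002],[1,0,0,0,0,0,0]]'
python3 -c "
from h import *
go(plc(-20,-5,115),Rt=RL)"
```

```text
[[557.6 109.1 111. ]
 [491.6 100.8 111. ]
 [488.1 118.  111. ]] [[  61.5 -100.1]
 [  -5.  -100.8]
 [  -6.5  -83.3]]
t 12.9 tcp [459.7 202.5 176.8] rot [ -43.9   -0.3 -173.2] F [ 0.  -0.5 -1.9] w 64.7
shift [ -4.9  32.1 -27.3] norm 42.5
rotvec [-0.019  0.006  0.002] rows 1.0
clock: 13.1
tool_pos: [463.6, 194.8, 184.2]
tool_rot: [-45.7, 0.4, -173.9]
ft_force: [0.7, 0.1, -1.1]
width: 64.8
t 13.1 tcp [463.6 194.8 184.2] rot [ -45.7    0.4 -173.9] F [ 0.7  0.1 -1.1] w 64.8
shift [ -1.3  39.7 -44.3] norm 59.5
rotvec [ 0.012 -0.012  0.002] rows 1.0
```

```bash
python3 -m crank '[[1,-1,14,-15,0.012,-0.012,0.002],[1,0,14,-15,0,0,0],[1,0,11,-13,0,0,0],[1,0,0,0,0,0,0]]'
python3 -c "
from h import *
go(plc(12,-5,85),Rt=RL)"
```

```text
clock: 13.5
tool_pos: [466.5, 193.9, 131.1]
tool_rot: [-45.8, 0.6, -173.9]
ft_force: [-0.3, -1.3, -1.9]
width: 65.0
t 13.5 tcp [466.5 193.9 131.1] rot [ -45.8    0.6 -173.9] F [-0.3 -1.3 -1.9] w 65.0
shift [-30.5  22.4 -29.5] norm 48.0
rotvec [ 0.013 -0.014 -0.001] rows 1.0
```

```bash
python3 -m crank '[[1,-12,3,-6,0.013,-0.014,-0.001],[1,-12,8,-11,0,0,0],[1,-8,8,-11,0,0,0],[1,0,0,0,0,0,0]]'
python3 -c "
from h import *
grab('wrist','w9');grab('scene','s9')
d,_=grab('top','t9')
cv2.imwrite('pics/t9c.png',cv2.resize(d['color'][160:330,140:300],None,fx=3.5,fy=3.5,interpolation=cv2.INTER_CUBIC)[:,:,::-1])
go(plc(12,-5,60),Rt=RL)"
```

```text
clock: 13.9
tool_pos: [502.1, 204.0, 99.6]
tool_rot: [-45.4, 0.3, -173.5]
ft_force: [-0.5, 0.7, -3.2]
width: 64.4
t 14.05 tcp [501.4 204.1 101.2] rot [ -45.4    0.4 -173.5] F [ 0.   0.  -1.7] w 65.2
shift [  5.1  23.  -21.4] norm 31.8
rotvec [ 0.007 -0.006 -0.003] rows 1.0
```

View pics/t9c.png

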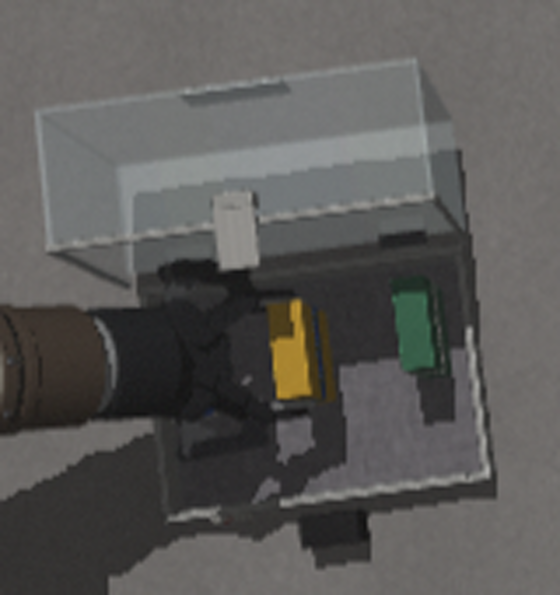

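View pics/s9.png

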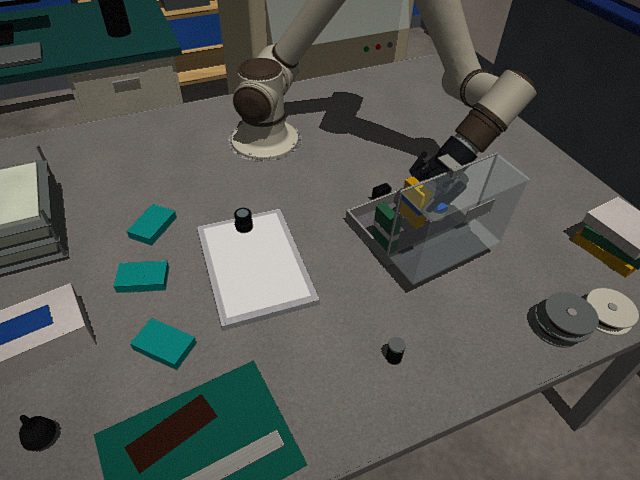

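View pics/w9.png

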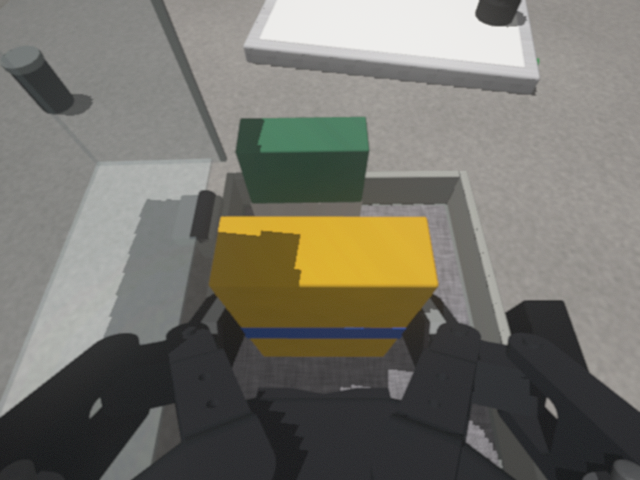

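The wrist view shows the green carton's top edge (240–366, 118) parallel to the yellow one's (219–428, 216). The tray front wall on the right is clear.

```bash
python3 - <<'E'
from h import *
d,s=grab("wrist")
p=onz(d,[[240,119],[366,118],[367,152],[244,153]],111,s); q=(p-O)@np.c_[kx,ky]; print("green local",q.round(1),q.mean(0).round(1)); v=p[0]-p[1]+p[3]-p[2];print("yaw",np.degrees(np.arctan2(v[1],v[0])))
r=onz(d,[[461,172],[507,350]],40,s);print("front wall outer top local",((r-O)@np.c_[kx,ky]).round(1))
r=onz(d,[[226,173],[461,172]],40,s);print("right wall outer",((r-O)@np.c_[kx,ky]).round(1))
E
python3 -m crank '[[1,3,7,-7,0.007,-0.006,-0.003],[1,0,7,-7,0,0,0],[1,0,3,-3,0,0,0],[1,0,0,0,0,0,0],[1,0,0,0,0,0,0]]'
python3 -c "
from h import *
go(plc(12,-5,58.5),Rt=RL)"
```

```text
green local [[ 60.  -97.5]
 [ -6.1 -97.7]
 [ -5.1 -74.1]
 [ 55.3 -73.9]] [ 26.  -85.8]
yaw 6.757816059870599
front wall outer top local [[ -84.3 -119.6]
 [ -85.     6.4]]
right wall outer [[  88.1 -119.9]
 [ -84.3 -119.6]]
clock: 14.6
tool_pos: [497.3, 204.3, 75.9]
tool_rot: [-45.0, -0.0, -173.2]
ft_force: [-0.3, 0.2, -1.4]
width: 64.9
t 14.6 tcp [497.3 204.3  75.9] rot [ -45.    -0.  -173.2] F [-0.3  0.2 -1.4] w 64.9
shift [ 0.9  6.5 -4.2] norm 7.8
rotvec [-0.001  0.002 -0.002] rows 1.0
```

```bash
python3 -m crank '[[1,0,2,-1.6,0,0,0],[1,0,1.4,-1.2,0,0,0],[1,0,0,0,0,0,0]]'
```

```text
clock: 14.9
tool_pos: [497.6, 204.1, 71.5]
tool_rot: [-45.0, 0.0, -173.2]
ft_force: [0.5, 0.7, -2.2]
width: 64.9
```

```bash
python3 -m crank '[[1,0,0.8,-0.8,0,0,0],[1,0,0.8,-0.8,0,0,0],[1,0,0,0,0,0,0]]'
```

```text
clock: 15.2
tool_pos: [497.7, 204.1, 69.3]
tool_rot: [-45.0, 0.1, -173.2]
ft_force: [-0.7, 0.1, -1.8]
width: 64.6
```

```bash
python3 -m crank '[[1,0,0.8,-0.8,0,0,0],[1,0,0,0,0,0,0]]'
```

```text
clock: 15.4
tool_pos: [497.8, 204.2, 68.2]
tool_rot: [-45.0, 0.1, -173.2]
ft_force: [-0.7, -0.6, -1.4]
width: 64.9
```

```bash
python3 -m crank '[[1,0,0.7,-0.7,0,0,0],[1,0,0,0,0,0,0]]'
```

```text
clock: 15.6
tool_pos: [497.8, 204.1, 67.1]
tool_rot: [-45.0, 0.1, -173.2]
ft_force: [0.6, 0.5, -1.9]
width: 64.6
```

```bash
python3 -m crank '[[1,0,0.7,-0.7,0,0,0],[1,0,0,0,0,0,0]]'
```

```text
clock: 15.8
tool_pos: [497.8, 204.2, 66.1]
tool_rot: [-45.0, 0.1, -173.2]
ft_force: [0.0, 0.5, -1.5]
width: 64.6
```

```bash
python3 -m crank '[[1,0,0.7,-0.7,0,0,0],[1,0,0,0,0,0,0]]'
```

```text
clock: 16.0
tool_pos: [498.0, 204.3, 65.2]
tool_rot: [-45.0, 0.1, -173.2]
ft_force: [0.3, 0.1, -1.7]
width: 64.5
```

```bash
python3 -m crank '[[1,0,0.6,-0.6,0,0,0],[1,0,0,0,0,0,0]]'
```

```text
clock: 16.2
tool_pos: [498.0, 204.3, 65.2]
tool_rot: [-44.9, 0.1, -173.2]
ft_force: [-0.3, -0.1, -1.8]
width: 64.6
```

```bash
python3 -m crank '[[1,0,0.6,-0.6,0,0,0],[1,0,0,0,0,0,0]]'; python3 -c "
from h import *
grab('wrist','w10')
d,_=grab('scene','s10')
cv2.imwrite('pics/s10c.png',cv2.resize(d['color'][140:290,330:530],None,fx=4,fy=4,interpolation=cv2.INTER_CUBIC)[:,:,::-1])"
```

```text
clock: 16.4
tool_pos: [498.0, 204.3, 65.2]
tool_rot: [-44.9, 0.1, -173.2]
ft_force: [0.3, 0.8, -1.2]
width: 64.2
```

View pics/s10c.png

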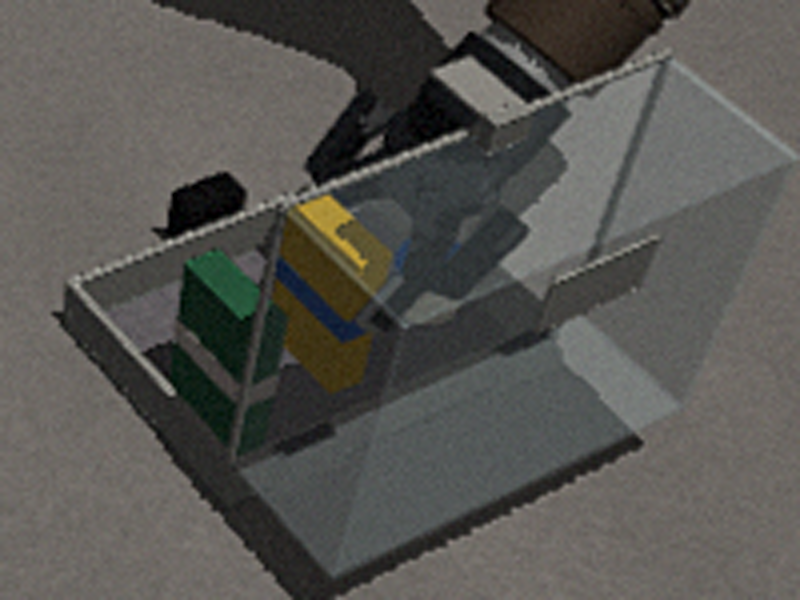

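```bash
python3 -c "
from h import *
s=ctrl.sense();print(s['joints'].round(1),s['tau'].round(1),s['ft_force'].round(2))"
python3 -m crank '[[1,0,1,-1,0,0,0],[1,0,0,0,0,0,0]]'
```

```text
[ 52.9  37.8 -26.4  32.7 -65.6 -70.7] [ -0.6 -42.7   9.9   2.2  -1.2  -0.1] [-0.68  0.79  1.26]
clock: 16.7
tool_pos: [498.0, 204.3, 65.2]
tool_rot: [-44.8, 0.1, -173.2]
ft_force: [0.5, -0.5, -0.9]
width: 64.9
```

View pics/w10.png

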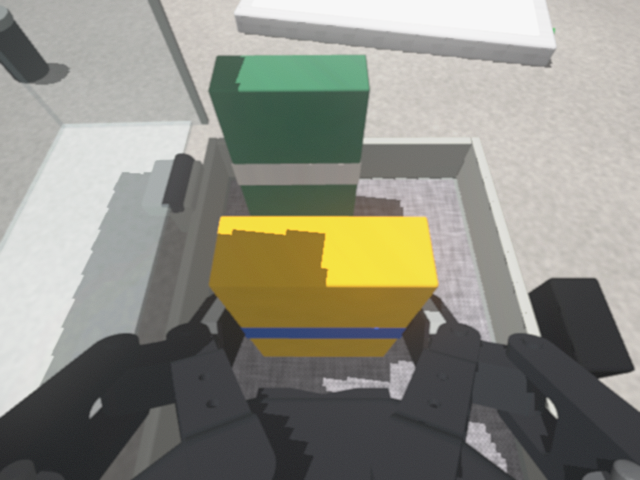

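```bash
python3 -m crank '[[1,0,1.6,-1.6,0,0,0]]'; python3 -c "
from h import *
for i in range(3):
  d,s=grab('wrist');print(s['ft_force'].round(2),s['tool_pos'].round(2),s['moment'].round(2))"
```

```text
clock: 16.8
tool_pos: [498.1, 204.2, 65.1]
tool_rot: [-44.5, 0.2, -173.1]
ft_force: [-7.0, 6.2, 19.1]
width: 65.2
[-6.99  6.15 19.1 ] [498.15 204.22  65.05] [-1.05  2.15 -1.62]
[-4.46  2.65 11.87] [498.13 204.36  65.11] [-0.34  1.53 -1.07]
[-4.4   2.44 11.86] [498.12 204.37  65.1 ] [-0.23  1.42 -0.9 ]
```

Firm floor contact. I'll relax it, then open gradually.

```bash
python3 -m crank '[[1,0,-0.4,0.4,0,0,0],[1,0,0,0,0,0,0],[1,0,0,0,0,0,0]]' 20; python3 -m crank '[[-0.6,0,0,0,0,0,0],[-0.7,0,0,0,0,0,0],[-0.9,0,0,0,0,0,0],[-1,0,0,0,0,0,0],[-1,0,0,0,0,0,0]]'; python3 -c "
from h import *
go(plc(12,-5,58.5),Rt=RL)
grab('wrist','w11')"
```

```text
clock: 17.25
tool_pos: [498.3, 204.7, 65.2]
tool_rot: [-44.7, 0.2, -173.1]
ft_force: [-2.4, 1.4, 3.7]
width: 65.2
clock: 17.75
tool_pos: [498.4, 204.0, 64.3]
tool_rot: [-44.6, 0.2, -173.1]
ft_force: [0.2, 1.2, 0.9]
width: 85.5
t 17.75 tcp [498.4 204.   64.3] rot [ -44.6    0.2 -173.1] F [0.2 1.2 0.9] w 85.5
shift [ 1.9 -2.   3.7] norm 4.6
rotvec [-0.007  0.001 -0.005] rows 1.0
```

View pics/w11.png

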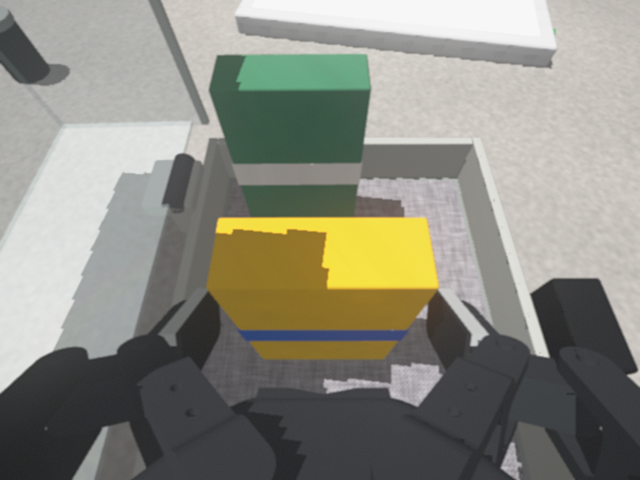

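Released and standing square. Retreating slowly along the tool axis.

```bash
python3 -m crank '[[-1,0,-8,0,0,0,0],[-1,0,-8,0,0,0,0],[-1,0,-8,0,0,0,0]]'; python3 -m crank '[[-1,0,-14,0,0,0,0],[-1,0,-14,0,0,0,0],[-1,0,-20,0,0,0,0]]'; python3 -c "
from h import *
go([498.4,204,65])"
```

```text
clock: 18.1
tool_pos: [495.9, 221.2, 81.9]
tool_rot: [-44.5, 0.1, -173.2]
ft_force: [0.0, 0.6, -0.3]
width: 85.6
clock: 18.4
tool_pos: [491.0, 256.7, 117.4]
tool_rot: [-44.5, 0.0, -173.2]
ft_force: [0.3, -0.2, -0.0]
width: 85.4
t 18.4 tcp [491.  256.7 117.4] rot [ -44.5    0.  -173.2] F [ 0.3 -0.2 -0. ] w 85.4
shift [-1.2 74.7 -0.1] norm 74.7
```

```bash
python3 -m crank '[[-1,0,-30,0,0,0,0],[-1,0,-30,0,0,0,0],[-1,0,-30,0,0,0,0],[-1,0,0,0,0,0,0]]'; python3 -c "
from h import *
d,_=grab('wrist','w12')
d,_=grab('top','t12')
cv2.imwrite('pics/t12c.png',cv2.resize(d['color'][160:330,140:300],None,fx=3.5,fy=3.5,interpolation=cv2.INTER_CUBIC)[:,:,::-1])
go([480,300,350],Rt=frame(-kx,-ez))"
```

```text
clock: 18.8
tool_pos: [482.7, 327.2, 186.9]
tool_rot: [-44.8, 0.2, -173.0]
ft_force: [0.2, -0.2, -1.1]
width: 85.2
t 18.9 tcp [481.5 323.7 184.1] rot [-4.460e+01 -1.000e-01 -1.732e+02] F [ 0.1  0.7 -0.2] w 85.7
shift [  4.6 -99.8 134.5] norm 167.6
rotvec [-0.793  0.004  0.   ] rows 6.0
```

View pics/w12.png

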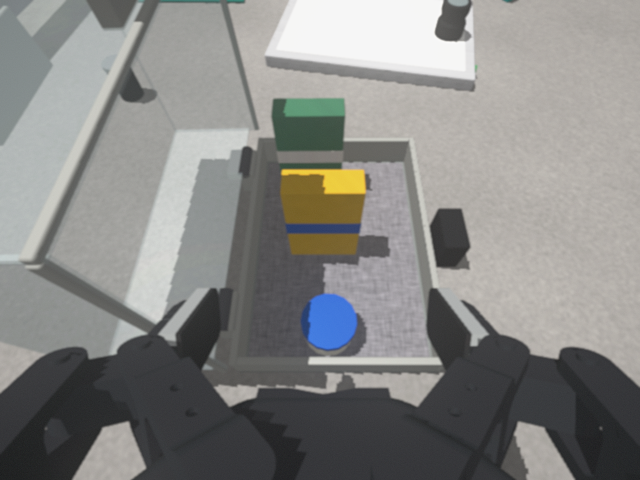

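View pics/t12c.png

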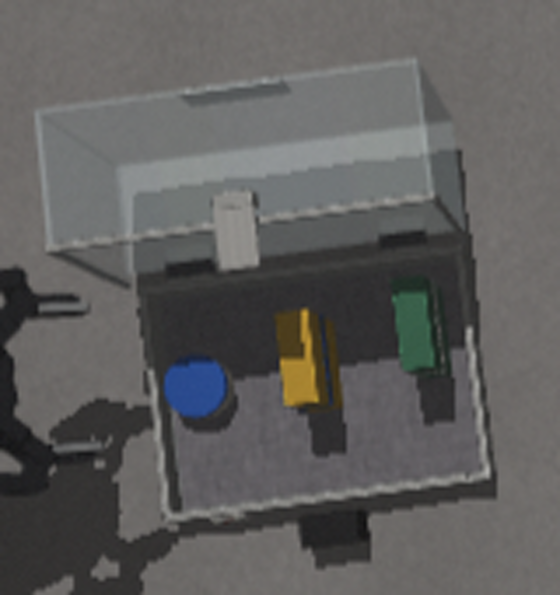

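The yellow carton stands between the green carton and the tub, parallel to the green one. Wrist picture: yellow at (324,210), green at (309,130), tub at (329,322).

```bash
python3 - <<'E'
from h import *
d,s=grab("wrist")
for n,q in (("yellow",[[281,170],[365,170],[364,193],[284,194]]),("green",[[273,100],[344,99],[344,123],[276,123]])):
    p=onz(d,q,111,s); l=(p-O)@np.c_[kx,ky]; v=p[0]-p[1]+p[3]-p[2]; print(n,l.round(1),l.mean(0).round(1),"yaw",np.degrees(np.arctan2(v[1],v[0])).round(2)%180)
print("tub",((onz(d,[[329,322]],42,s)-O)@np.c_[kx,ky]).round(1))
E
python3 -m crank '[[1,0,-20,20,-0.132,0,0],[1,0,-20,20,-0.132,0,0],[1,0,-20,20,-0.132,0,0],[1,0,-20,15,-0.132,0,0],[1,0,-30,10,-0.132,0,0],[1,0,-30,5,-0.132,0,0]]'
python3 -c "
from h import *
H=O+96*kx+[0,0,46]
go([480,300,350],Rt=frame(-kx,-ez)); go(H+np.array([0,0,320-46])+140*kx)"
```

```text
yellow [[ 44.1 -13.4]
 [-22.1 -13.7]
 [-20.1   8.9]
 [ 40.3  10. ]] [10.6 -2. ] yaw 7.27
green [[ 56.6 -95.6]
 [ -7.9 -97.3]
 [ -7.  -66.3]
 [ 51.8 -66. ]] [ 23.4 -81.3] yaw 7.51
tub [[ 5.7 87.6]]
clock: 19.55
tool_pos: [481.5, 299.2, 340.6]
tool_rot: [-89.8, -1.8, -173.2]
ft_force: [0.6, 0.1, 0.3]
width: 0.3
t 19.55 tcp [481.5 299.2 340.6] rot [ -89.8   -1.8 -173.2] F [0.6 0.1 0.3] w 0.3
shift [ 1.7 -9.4 -0.9] norm 9.6
rotvec [-0.003  0.003  0.031] rows 1.0
t 19.55 tcp [481.5 299.2 340.6] rot [ -89.8   -1.8 -173.2] F [0.6 0.1 0.3] w 0.3
shift [-228.4   13.8   98.2] norm 249.0
```

```bash
python3 -m crank '[[1,-40,-2,17,0,0,0.03],[1,-40,-2,17,0,0,0],[1,-40,-2,17,0,0,0],[1,-40,-2,17,0,0,0],[1,-40,-2,17,0,0,0],[1,-30,-1,14,0,0,0],[1,0,0,0,0,0,0]]'
python3 -c "
from h import *
H=O+96*kx+[0,0,46]
d,_=grab('scene','s13');print(ctrl.sense()['joints'].round(1))
go(H+np.array([0,0,300-46])+140*kx,Rt=frame(-kx,-ez))"
```

```text
clock: 20.25
tool_pos: [728.0, 213.8, 351.9]
tool_rot: [-90.3, -0.2, -173.8]
ft_force: [0.2, 0.7, -1.3]
width: 0.1
[ 28.5  34.5  35.9  -0.4 -91.6 -22.2]
t 20.3 tcp [726.5 214.4 352.2] rot [ -90.3   -0.3 -173.7] F [-0.8  0.  -0.7] w -0.3
shift [  5.3  52.3 -14.7] norm 54.6
rotvec [ 0.006 -0.006  0.004] rows 1.0
```

View pics/s13.png

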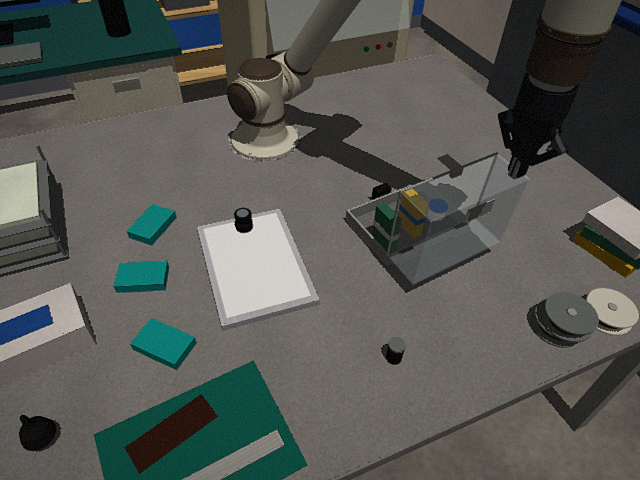

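The tool is behind the upright hood (tip at (516,172)). Descending behind it, then pushing over along the arc.

```bash
python3 -m crank '[[1,2,30,-5,0.006,-0.006,0.004],[1,2,30,-5,0,0,0],[1,1,30,-4,0,0,0],[1,0,25,0,0,0,0],[1,0,8,0,0,0,0],[1,0,0,0,0,0,0]]'
python3 - <<'E'
from h import *
H=O+96*kx+[0,0,46]
go(H+np.array([0,0,222-46])+112*kx,Rt=frame(-kx,-ez))
for th in np.arange(1.6,-0.05,-0.2):
    p=np.array([-165*np.cos(th)+88*np.sin(th),165*np.sin(th)+88*np.cos(th)])
    print(round(th,2),p.round(1))
E
```

```text
clock: 20.9
tool_pos: [712.8, 226.8, 224.2]
tool_rot: [-89.9, -0.4, -173.4]
ft_force: [0.6, 0.4, -0.2]
width: -0.3
t 20.9 tcp [712.8 226.8 224.2] rot [ -89.9   -0.4 -173.4] F [ 0.6  0.4 -0.2] w -0.3
shift [21.2  2.3 -1.2] norm 21.3
rotvec [-0.002  0.     0.007] rows 1.0
1.6 [ 92.8 162.4]
1.4 [ 58.7 177.6]
1.2 [ 22.2 185.7]
1.0 [-15.1 186.4]
0.8 [-51.8 179.7]
0.6 [-86.5 165.8]
0.4 [-117.7  145.3]
0.2 [-144.2  119. ]
0.0 [-165.   88.]
```

```bash
cat > arc.py <<'E'
from h import *
H=O+96*kx+[0,0,46]; s=ctrl.sense(); r=s["tool_pos"]-H; c=np.array([r@kx-14.5, r[2]-14])
print("t",round(s["clock"],2),"corner",c.round(1),"radius",np.hypot(*c).round(1),"(187) theta",round(np.pi-np.arctan2(c[1],c[0])-np.arctan2(88,165),3),"ly",(r@ky).round(1),"F along kx",(s["ft_force"]@kx).round(1),"Fz",s["ft_force"][2].round(1),"rot",s["tool_rot"].round(1))
E
python3 -m crank '[[1,14,0,0,0,0,0],[1,10,0,0,0,0,0],[1,4,-2,0,0,0,0],[1,8,-4,0,0,0,0]]'; python3 arc.py
```

```text
clock: 21.3
tool_pos: [677.0, 223.1, 235.4]
tool_rot: [-90.0, 0.0, -173.3]
ft_force: [2.2, -0.4, -1.2]
width: -0.0
t 21.3 corner [ 82.7 175.4] radius 193.9 (187) theta 1.521 ly -0.7 F along kx 2.2 Fz -1.2 rot [ -90.     0.  -173.3]
```

```bash
python3 -m crank '[[1,16,-5,0,0,0,0],[1,18,-3,0,0,0,0],[1,18,-2,0,0,0,0]]'; python3 arc.py
```

```text
clock: 21.6
tool_pos: [628.1, 217.4, 251.0]
tool_rot: [-90.1, 0.9, -173.3]
ft_force: [2.2, -0.3, -0.9]
width: -0.1
t 21.6 corner [ 33.5 191. ] radius 193.9 (187) theta 1.254 ly -0.7 F along kx 2.1 Fz -0.9 rot [ -90.1    0.9 -173.3]
```

```bash
python3 -m crank '[[1,16,0,0,0,0,0],[1,16,1,0,0,0,0],[1,16,2,0,0,0,0]]'; python3 arc.py
```

```text
clock: 21.9
tool_pos: [582.1, 211.9, 254.2]
tool_rot: [-90.3, 1.7, -173.3]
ft_force: [2.2, -0.2, -0.5]
width: 0.1
t 21.9 corner [-12.8 194.2] radius 194.6 (187) theta 1.015 ly -0.8 F along kx 2.1 Fz -0.5 rot [ -90.3    1.7 -173.3]
```

```bash
python3 -m crank '[[1,14,4,0,0,0,-0.015],[1,14,5,0,0,0,-0.015],[1,14,6,0,0,0,0],[1,14,7,0,0,0,0]]'; python3 arc.py
```

```text
clock: 22.3
tool_pos: [528.4, 206.6, 239.6]
tool_rot: [-90.6, 1.0, -173.2]
ft_force: [1.5, -0.8, 5.2]
width: -0.1
t 22.3 corner [-66.8 179.6] radius 191.6 (187) theta 0.725 ly 0.0 F along kx 1.4 Fz 5.2 rot [ -90.6    1.  -173.2]
```

```bash
python3 -m crank '[[1,13,6,0,0,0,0],[1,13,7,0,0,0,-0.01],[1,12,8,0,0,0,0]]'; python3 arc.py
```

```text
clock: 22.6
tool_pos: [490.3, 202.2, 221.4]
tool_rot: [-90.6, 0.7, -173.2]
ft_force: [-0.9, -1.3, 5.4]
width: 0.3
t 22.6 corner [-105.2  161.4] radius 192.7 (187) theta 0.503 ly 0.1 F along kx -1.0 Fz 5.4 rot [ -90.6    0.7 -173.2]
```

```bash
python3 -m crank '[[1,11,9,0,0,0,0],[1,11,10,0,0,0,0],[1,10,11,0,0,0,0]]'; python3 arc.py
```

```text
clock: 22.9
tool_pos: [457.0, 198.6, 193.6]
tool_rot: [-90.7, 0.7, -173.1]
ft_force: [-2.4, -0.2, 6.5]
width: 0.0
t 22.9 corner [-138.6  133.6] radius 192.6 (187) theta 0.277 ly 0.3 F along kx -2.4 Fz 6.5 rot [ -90.7    0.7 -173.1]
```

```bash
python3 -m crank '[[1,9,11,0,0,0,0],[1,8,12,0,0,0,0],[1,6,11,0,0,0,0]]'; python3 arc.py
```

```text
clock: 23.2
tool_pos: [430.9, 195.4, 160.1]
tool_rot: [-90.7, 0.5, -173.1]
ft_force: [-3.4, 0.9, 4.1]
width: -0.0
t 23.2 corner [-165.   100.1] radius 193.0 (187) theta 0.056 ly 0.2 F along kx -3.2 Fz 4.1 rot [ -90.7    0.5 -173.1]
```

```bash
python3 -m crank '[[1,2,5,0,0,0,0],[1,1,4,0,0,0,0],[1,0,3,0,0,0,0]]'; python3 arc.py
```

```text
clock: 23.5
tool_pos: [424.8, 194.4, 147.9]
tool_rot: [-90.6, 0.2, -173.1]
ft_force: [-3.8, 0.7, 7.1]
width: -0.1
t 23.5 corner [-171.2   87.9] radius 192.4 (187) theta -0.015 ly -0.1 F along kx -3.7 Fz 7.1 rot [ -90.6    0.2 -173.1]
```

```bash
python3 -m crank '[[1,0,2,0,0,0,0],[1,0,2,0,0,0,0]]'; python3 arc.py
```

```text
clock: 23.7
tool_pos: [423.7, 194.1, 144.3]
tool_rot: [-90.5, -0.0, -173.2]
ft_force: [-2.3, -0.3, 3.2]
width: 0.4
t 23.7 corner [-172.2   84.3] radius 191.8 (187) theta -0.035 ly -0.3 F along kx -2.3 Fz 3.2 rot [ -90.5   -0.  -173.2]
```

```bash
python3 -m crank '[[1,0,2,0,0,0,0],[1,0,2,0,0,0,0]]'; python3 arc.py
```

```text
clock: 23.9
tool_pos: [423.2, 193.9, 140.1]
tool_rot: [-90.5, -0.1, -173.2]
ft_force: [-3.1, 0.4, 3.7]
width: 0.1
t 23.9 corner [-172.8   80.1] radius 190.5 (187) theta -0.056 ly -0.4 F along kx -3.1 Fz 3.7 rot [-9.050e+01 -1.000e-01 -1.732e+02]
```

```bash
python3 -m crank '[[1,0,2,0,0,0,0]]'; python3 arc.py
```

```text
clock: 24.0
tool_pos: [423.2, 193.9, 138.9]
tool_rot: [-90.4, -0.1, -173.1]
ft_force: [-9.3, -0.8, 21.3]
width: -0.1
t 24.0 corner [-172.8   78.9] radius 189.9 (187) theta -0.062 ly -0.5 F along kx -9.4 Fz 21.3 rot [-9.040e+01 -1.000e-01 -1.731e+02]
```

At the stop. I'll release straight up and watch whether the hood follows.

```bash
python3 -m crank '[[1,0,-3,0,0,0,0],[1,0,-6,0,0,0,0],[1,0,-15,0,0,0,0],[1,0,-25,0,0,0,0],[1,20,-25,0,0,0,0],[1,30,-25,0,0,0,0],[1,30,-10,0,0,0,0],[1,0,0,0,0,0,0]]'; python3 -m crank '[[1,0,0,0,0,0,0],[1,0,0,0,0,0,0],[1,0,0,0,0,0,0],[1,0,0,0,0,0,0],[1,0,0,0,0,0,0]]'
python3 -c "
from h import *
d,_=grab('scene'); cv2.imwrite('pics/s14.png',cv2.resize(d['color'][90:290,320:520],None,fx=3,fy=3,interpolation=cv2.INTER_CUBIC)[:,:,::-1])
d,_=grab('top'); cv2.imwrite('pics/t14.png',cv2.resize(d['color'][180:360,140:420],None,fx=2.8,fy=2.8,interpolation=cv2.INTER_CUBIC)[:,:,::-1])"
```

```text
clock: 24.8
tool_pos: [343.7, 183.5, 250.5]
tool_rot: [-90.4, -0.2, -173.4]
ft_force: [0.9, -0.1, -0.1]
width: -0.3
clock: 25.3
tool_pos: [344.8, 183.7, 249.1]
tool_rot: [-90.4, -0.2, -173.4]
ft_force: [-1.0, -0.8, 0.1]
width: 0.0
```

View pics/s14.png

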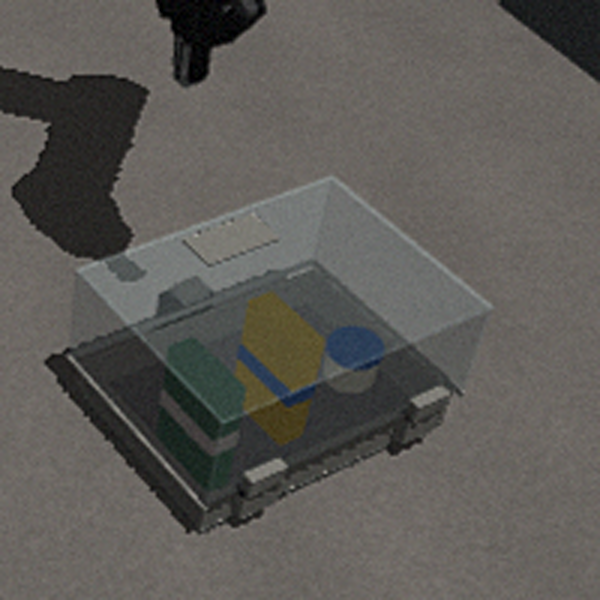

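View pics/t14.png

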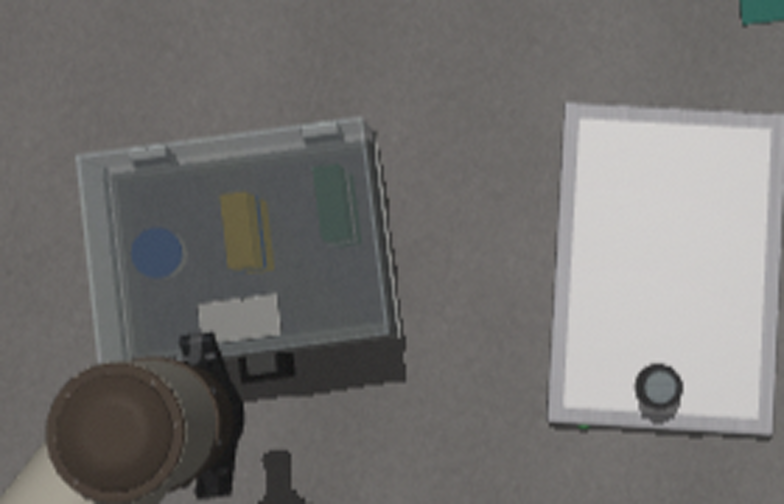

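The hood is shut 1.3 s after release, with the yellow carton upright at scene crop (282,365), the green at (200,415) and the tub at (355,358). One more second, then a comparison with the start picture.

```bash
python3 -m crank '[[1,0,0,0,0,0,0],[1,0,0,0,0,0,0],[1,0,0,0,0,0,0],[1,0,0,0,0,0,0],[1,0,0,0,0,0,0],[1,0,0,0,0,0,0],[1,0,0,0,0,0,0],[1,0,0,0,0,0,0]]'
python3 - <<'E'
from h import *
d,s=grab("scene","s15"); a=cv2.imread("pics/scene0.png").astype(int); b=d["color"][:,:,::-1].astype(int)
for n,(x,y,w,h) in {"hood pad/top front":(375,160,60,30),"hood far corner":(455,170,35,40),"green":(370,200,25,55),"tub":(425,195,25,25),"loupe":(230,203,26,30),"can":(380,333,30,35)}.items():
    t=a[y:y+h,x:x+w].astype(np.uint8); r=cv2.matchTemplate(b[y-8:y+h+8,x-8:x+w+8].astype(np.uint8),t,cv2.TM_CCOEFF_NORMED); _,v,_,l=cv2.minMaxLoc(r); print(n,"shift",(l[0]-8,l[1]-8),round(v,2))
print(s["ft_force"].round(1),s["clock"])
E
```

```text
clock: 26.2
tool_pos: [344.9, 183.7, 249.0]
tool_rot: [-90.3, -0.2, -173.4]
ft_force: [0.4, -0.2, 0.1]
width: 0.1
hood pad/top front shift (0, 0) 0.97
hood far corner shift (0, 0) 0.93
green shift (0, 0) 0.97
tub shift (0, 0) 0.92
loupe shift (0, 0) 1.0
can shift (0, 0) 0.99
[ 0.4 -0.2  0.1] 26.2
```

```bash
python3 -c "
from plant import ctrl
print(ctrl.job_done())"
```

```text
the job is handed in; nothing more can be done
None
```

I did the whole job in the order asked and handed it in at about 26 s. I pressed the latch and the hood sprang open. I then stood the yellow carton on its short thin edge between the green carton and the tub, swung the hood over, and pressed it to its stop to latch it.

**Last checks:**
- **Hood:** it was still shut more than 2 s after I let go, and its image matched the start picture with no shift.
- **Carton:** before the hood closed, it measured about 7.3° yaw against 7.5° for the green carton, so the two were parallel. In the pictures after closing it still stood upright.
- **Other things:** the green carton, tub, loupe and film can each showed 0 px of movement.
- **Contact:** the robot was touching nothing at hand-in. The highest forces I read were about 28 N while pressing the latch to its stop.

**What disagreed:**
- The top and scene cameras differed by about 5 mm in x, so I relied on the wrist camera for the pick.
- The carton met the floor about 3 mm lower than computed, so I set it down by feeling for contact force before opening the gripper.

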